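# Open the press's wash-up tank

### The job

Open the filler of the squat blue wash-up tank: flip the folded tab on its cap right up, unscrew the cap counter-clockwise by the upright tab until the thread lets it go, then lift it out and stand it gently, right way up, on the square steel tray. The neck is soft aluminium: do not knock it, force the cap on past the end of its thread, or pull on it while the thread still holds it, and leave everything else where it is.

Things in the scene. Friction and masses are not known exactly. Their poses are not given: they have to be found in the camera images.
- tank: the squat blue round wash-up tank, fixed to the bench: 160 mm across, flat top 100 mm above the bench, on a 186 mm round steel foot. Origin on its vertical axis at bench level; z up. On the axis stands the aluminium filler neck, 60 mm across, its rim 122.5 mm above the bench. A small forked notch on the neck's -x side takes the tooth of the folded tab, so the tab folds towards the tank's -x
- cap: the filler cap: black plastic disc 66 mm across, 9 mm thick, on a stem 30 mm across and 16.5 mm long with two side lugs, 46 mm over their ends; 120 g. Origin on its axis at the stem's underside, 108 mm above the bench when locked; z up. With the tab down, the tab's tooth sits in the neck's notch and the cap cannot turn. Out of the neck it stands on its stem
- cap_hinge (a point): point on the cap's axis in the middle of the tab's hinge line, 30.5 mm above the stem's underside, 5 mm above the disc's top. A sprung seal pushes the locked cap up with 10 N and, after the first 5 degrees or so, drags on it with a steady 0.4 N m all the way to the stop, where the resistance rises sharply: a pinch of 20 N on the tab slips, 70 N turns it
- neck (a point): centre of the neck's rim, on the tank's axis. Its coarse thread has 2 mm of side play: turned counter-clockwise (from above) the cap first stays level, then climbs 2 mm; 37 to 80 degrees from locked (differs each time, cannot be seen) it meets a firm stop, where it lifts straight out. It comes free some 10 degrees before the stop, and the seal then pushes it up 3 mm more
- tab (a joint): angle of the folding tab on the cap in rad: 0 folded flat, 1.57 upright over the cap's axis, stop at 1.62. Its hinge lies across the cap's axis, level, along the cap's y; it is stiff (0.06 N m) and the tab stays where it is left
- tab_end (a point): centre of the round bar at the tab's free end, 46 mm from the hinge line (13 mm outside the disc's rim on the cap's -x side when folded): 10 mm thick, 24 mm long, parallel to the hinge, flat end faces that can be pinched so that the tab swings between the fingers. The steel tab from bar to hinge is 16 mm wide, 4 mm thick, with a 6 mm wide tooth on its underside near the bar
- tray: the square steel tray, fixed, 140 mm square, floor 4 mm thick, rim 10 mm high above the bench and 3 mm thick; origin at its centre at bench level
- pail: white lidded ink pail, 125 mm across, 114 mm high; a bystander, origin at its underside
- jar_a: ink jar, 62 mm across, 85 mm high; a bystander, origin at its underside
- jar_b: ink jar, 62 mm across, 85 mm high; a bystander, origin at its underside
- mixing_cup: open steel mixing cup, 76 mm across, 80 mm high; a bystander, origin at its underside
- tape_roll: roll of tape lying flat, 90 mm across, 25 mm high; a bystander, origin at its underside
- squeegee: wooden squeegee with rubber blade lying flat, 220 mm long along its y, 31 mm high; a bystander, origin at its underside
- ink_knife: ink spatula lying flat, 280 mm long; a bystander, origin at its underside
- spray_can: bare metal spray can, 52 mm across, 150 mm high; a bystander, origin at its underside
Things that resemble listed ones, but are neither listed nor needed, are in the scene too. Leave any green look-alike of the tray alone.

How it is judged:
By the outcome, as a careful person would: the job done as asked, in the order asked, and still so for the second after the job is handed in, with the robot touching nothing.
It also fails if it takes over 72 s, if anything falls off the work surface, if the arm or the gripper's body presses on something with over 40 N, if the wrist force passes 120 N, or if a joint passes its speed limit or range.

### The arm

A 7-joint arm with a two-finger parallel gripper is mounted at the origin on the work surface. World frame = base frame: x ahead of the robot, y to its left, z up, the work surface at z = 0. Lengths are in m, angles in degrees, forces in N, time in s.
With the tool pointing down it reaches from about 0.4 to 0.925 m from the base axis. Payload 5.6 kg.
Tool frame: the origin (TCP) lies at the very end of the fingers, on their centre line; the grasp point (between the pads) lies 19 mm behind it; y points along the fingers, z is the direction in which the jaws open and shut, and the axes are right-handed (so a half turn about y gives the same grasp; the last joint's range is limited). The gripper opens to 85 mm and grips with 20 to 120 N. Pads are 22 mm wide; open, the fingers measure 114 mm over their backs; the gripper's body (76 mm by 85 mm) begins 54 mm behind the grasp point. The pads swing forward as they close: fully open they stand 13 mm farther back than shut.
Start: joints at [61.249, 26.786, -0.665, 91.828, 0.344, 61.387, -3.226], TCP at [0.288, -0.583, 0.231] pointing down, gripper open.
Joint ranges: [-144.91, 144.91], [-17.63, 115.5], [-89.93, 88.59], [15.96, 139.68], [-74.01, 254.01], [8.47, 105.57], [-167.45, 167.45]. Speed limits (degrees/s): [147.25, 147.25, 180, 180, 180, 180, 180].

### API

Orientations are given as [roll, pitch, yaw] about the fixed x, y, z axes, in that order (R = Rz(yaw) Ry(pitch) Rx(roll)).
In Python, from plant import * gives the robot as it stands.
- The arm moves only by the tool carry_out, never from a script. Its arguments are lists of equal length, an entry for each row: "dr": the turn, a rotation vector about the tool's x, y, z in units of 6 degrees (1.0 is 6 degrees), a list of three; "delta_pos": the shift along the tool's x, y, z in units of 25 mm (1.0 is 25 mm), a list of three; "jaw": the opening, from -1 (shut) to 1 (fully open). A call has 1 to 12 rows; each row shifts and turns the pose as measured when the row begins, along the tool's axes as they then stand; what a row does not reach is not made up. A row lasts 1/12 s, in which the tool goes at most 41.7 mm and 7.16 degrees, less where a joint would pass 70% of its speed; a pose out of reach is approached as far as the arm can. A call is refused whole if a number of a shift passes 1 or a number of a turn 1, either way. A call with a gripper value outside its range is refused whole. The fingers move at their own pace and stop on an object; "grip_force" is the grip in N (left out, the last holds). Time passes only in rows, so rows that do not move let the fingers close. It gives the time, the measured TCP pose, the force and the opening at its end, in the units of the state.
- get_obs(): the state, without advancing time (a new reading comes with each control period).
- snapshot(name): name is "scene" or "top" or "wrist"; returns a dict with "frame" (400x640x3 uint8, red, green, blue), "mtx" (3x3 intrinsics, pixels), "cam_to_world" (4x4, takes a point from camera to world coordinates); the wrist camera has in their place "tool_from_camera" (4x4, takes a point from camera to tool coordinates, whose origin is the TCP and whose axes are the tool frame's). Camera axes: x right, y up, looking along -z (the intrinsics and any distortion apply to the point x, -y, -z); pixel columns grow to the right and rows downward; lengths in m; the calibration is good to about 2 mm. A picture is of the moment at which its call begins: read the wrist's pose just before it. There is no depth.
- finish_job(): hands the job in, once; it reports no verdict.
The state is a dict: "time_s": time; "q": joint angles; "joint_velocities": joint speeds; "effort": joint torques, N m; "tool_pos": TCP position; "tcp_rot": TCP orientation; "wrist_force": force on the tool from outside, world axes, zero at the start; "wrist_torque": the same for the moment, N m; "gripper_width": finger opening in m.
Only numpy, scipy, OpenCV 4.12 (cv2) and the standard library are available. Lean on these libraries where they do the work, as an engineer would, in place of code of your own. Each camera call takes 0.05 s, during which the arm holds its last target. There are 200 camera calls.

## Working session

There is one attempt and no reset: what is moved stays moved. The work goes in short steps, Python scripts to look and compute and a tool call to move; the robot and the scene stay as the last step left them, time stands still between calls to the robot, and variables do not carry over. Pictures are saved under pics/ and viewed, about 8 in all and at most 12, crops included, and the job is handed in when it is done.

Besides the shell and the picture viewer there is one more tool, called after "Emit:" by a JSON object that holds its "name" and its "arguments", one argument or row to a line. carry_out: Moves the arm, as the interface text tells. Its arguments: {"type":"object","properties":{"dr":{"type":"array","items":{"type":"array","items":{"type":"number"}}},"delta_pos":{"type":"array","items":{"type":"array","items":{"type":"number"}}},"jaw":{"type":"array","items":{"type":"number"}},"grip_force":{"type":"number"}},"required":["dr","delta_pos","jaw"]}

```bash
ls; mkdir -p pics; python3 - <<'E'
from plant import *
import cv2
print(get_obs())
for n in("scene","top"):
    s=snapshot(n); cv2.imwrite(f"pics/{n}0.png",s["frame"][:,:,::-1]); print(n,s["mtx"],s["cam_to_world"],[k for k in s])
E
```

```text
pics
{'time_s': 0.0, 'q': array([61.2470375 , 26.8384127 , -0.66427452, 91.88154441,  0.34401534,
       61.38609316, -3.22578071]), 'joint_velocities': array([ 0.06648931, -0.05582517, -0.01510989, -0.01589351, -0.06971183,
        0.05110351,  0.12686979]), 'effort': array([-3.00701704e-04, -5.32379794e+01,  2.15212192e-02, -2.51308519e+01,
        1.14593023e-02,  7.73550564e-03, -2.03140280e-05]), 'tool_pos': array([ 0.28756961, -0.58229854,  0.2303065 ]), 'tcp_rot': array([-9.01038028e+01, -7.65410454e-03, -1.53714786e+02]), 'wrist_force': array([0.35429325, 0.13376358, 0.70922565]), 'wrist_torque': array([ 0.01200878, -0.04007888, -0.03242369]), 'gripper_width': 0.08576693230757952}
scene [[445.88955176   0.         315.92089097]
 [  0.         445.88955176 197.73957939]
 [  0.           0.           1.        ]] [[-0.60884112 -0.61871361  0.49649367  1.14354579]
 [ 0.7932223  -0.48312004  0.37066618  0.48556485]
 [ 0.01052983  0.61950666  0.78492077  1.13353599]
 [ 0.          0.          0.          1.        ]] ['frame', 'mtx', 'cam_to_world']
top [[376.22813195   0.         316.39266789]
 [  0.         376.22813195 192.11037468]
 [  0.           0.           1.        ]] [[-0.00923384  0.98169774 -0.19022169  0.31127277]
 [-0.99995346 -0.00853315  0.00450234 -0.01239592]
 [ 0.00279674  0.19025441  0.98173084  1.09763001]
 [ 0.          0.          0.          1.        ]] ['frame', 'mtx', 'cam_to_world']
```

View pics/scene0.png

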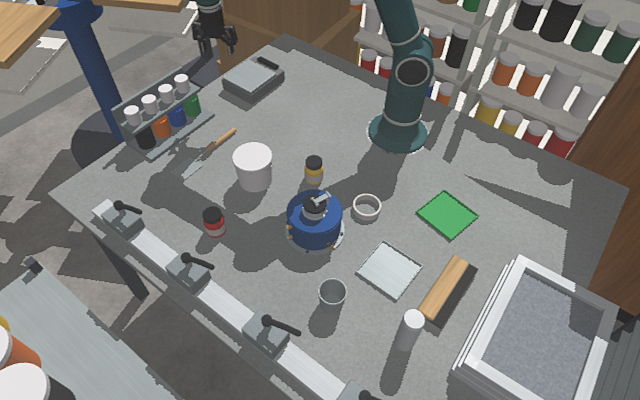

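View pics/top0.png

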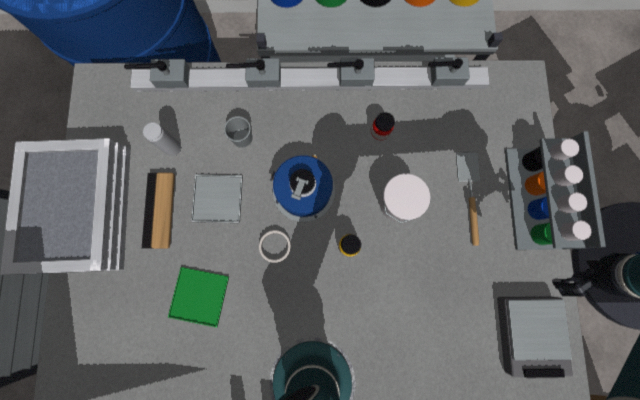

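The tank is at (302,186) in top and (315,218) in scene. The steel tray is at (217,197) in top, and the green look-alike at (199,295) stays untouched. Next I'll measure and take enlarged crops.

```bash
cat > h.py <<'E'
import numpy as np, cv2
from scipy.spatial.transform import Rotation as R
def ray(s,u,v,T=None):
    T=s["cam_to_world"] if T is None else T
    d=np.linalg.inv(s["mtx"])@np.array([u,v,1.]); d=T[:3,:3]@(d*[1,-1,-1]); return T[:3,3],d
def onz(s,u,v,z,T=None):
    o,d=ray(s,u,v,T); return o+d*(z-o[2])/d[2]
def proj(s,p,T=None):
    T=s["cam_to_world"] if T is None else T
    c=np.linalg.inv(T)@np.append(p,1); k=s["mtx"]@(c[:3]*[1,-1,-1]); return k[:2]/k[2]
def tri(rays):
    A=0;b=0
    for o,d in rays:
        d=d/np.linalg.norm(d);P=np.eye(3)-np.outer(d,d);A=A+P;b=b+P@o
    return np.linalg.solve(A,b)
def wristT(s,o):
    T=np.eye(4);T[:3,:3]=R.from_euler('xyz',o["tcp_rot"],degrees=True).as_matrix();T[:3,3]=o["tool_pos"];return T@s["tool_from_camera"]
E
python3 - <<'E'
from plant import *
from h import *
S={n:snapshot(n) for n in("top","scene")}
roi={"top":(265,148,75,75),"scene":(275,180,80,80)}
out=[]
for n,s in S.items():
    x,y,w,h=roi[n];f=s["frame"][y:y+h,x:x+w]
    hsv=cv2.cvtColor(f,cv2.COLOR_RGB2HSV)
    m=cv2.inRange(hsv,(100,110,40),(130,255,255))
    cs=max(cv2.findContours(m,cv2.RETR_EXTERNAL,cv2.CHAIN_APPROX_NONE)[0],key=cv2.contourArea)
    hull=cv2.convexHull(cs)[:,0]+[x,y]
    # fit circle R=.08 on z=.1 using hull points
    P=np.array([onz(s,u,v,.1)[:2] for u,v in hull])
    print(n,"hull bbox",hull.min(0),hull.max(0),cv2.minEnclosingCircle(P.astype(np.float32)))
    out.append(cv2.resize(f,(400,400),interpolation=cv2.INTER_CUBIC))
cv2.imwrite("pics/tank.png",np.hstack(out)[:,:,::-1])
s=S["top"];f=s["frame"];x,y=185,168
c=f[y:y+60,x:x+62];hsv=cv2.cvtColor(c,cv2.COLOR_RGB2HSV)
g=c.astype(int); m=((g[:,:,2]-g[:,:,0])>5).astype(np.uint8)*255
cs=max(cv2.findContours(m,cv2.RETR_EXTERNAL,cv2.CHAIN_APPROX_NONE)[0],key=cv2.contourArea)
r=cv2.minAreaRect(cs);b=cv2.boxPoints(r)+[x,y];print(r,b);Q=np.array([onz(s,u,v,.01) for u,v in b]);print(Q,Q.mean(0),np.linalg.norm(Q[1]-Q[0]),np.linalg.norm(Q[2]-Q[1]))
E
```

```text
top hull bbox [273 155] [332 216] ((0.5244593620300293, 0.021950332447886467), 0.08469421416521072)
scene hull bbox [288 194] [342 233] ((0.5329059958457947, 0.024425551295280457), 0.08218581229448318)
((31.542818069458008, 29.686466217041016), (47.19783020019531, 47.35551071166992), 3.012787342071533) [[191.73204613 220.09116745]
 [194.22099495 172.8011055 ]
 [241.35359192 175.28176498]
 [238.86463928 222.57182693]]
[[0.44250163 0.34490025 0.01      ]
 [0.58361125 0.34509507 0.01      ]
 [0.57483676 0.2049089  0.01      ]
 [0.43406549 0.20807698 0.01      ]] [0.50875378 0.2757453  0.01      ] 0.1411097503246535 0.14046051195610543
```

View pics/tank.png

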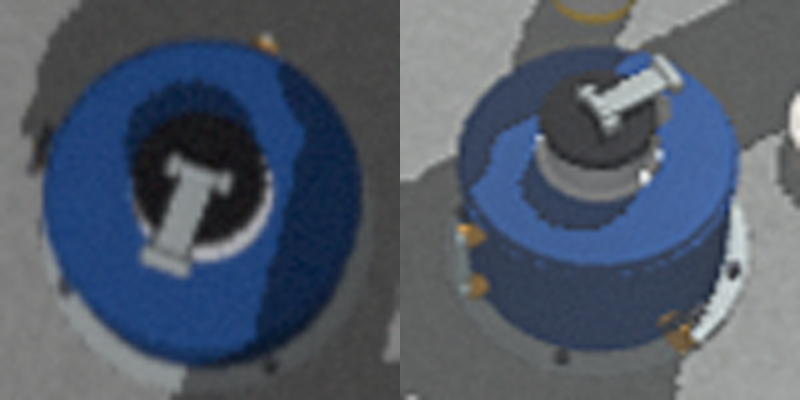

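```bash
python3 - <<'E'
from plant import *
from h import *
S={n:snapshot(n) for n in("top","scene")}
hp={"top":(302.1,181.4),"scene":(315.,201.)};bp={"top":(296.1,197.1),"scene":(328.6,194.6)}
h=tri([ray(S[n],*hp[n]) for n in S]);b=tri([ray(S[n],*bp[n]) for n in S])
print(h,b,b-h,np.linalg.norm(b-h),np.degrees(np.arctan2(*(h-b)[1::-1])))
for n in S:
    H=onz(S[n],*hp[n],.1385);B=onz(S[n],*bp[n],.1385);print(n,H,B,np.linalg.norm(B-H),np.degrees(np.arctan2(*(H-B)[1::-1])))
s=snapshot("wrist");print(s["tool_from_camera"],s["mtx"])
E
```

```text
[0.52557729 0.02061551 0.13900779] [0.48374095 0.03672309 0.13924877] [-0.04183634  0.01610758  0.00024098] 0.044830699086562786 -21.057407321990635
top [0.52592233 0.02025774 0.1385    ] [0.48441049 0.03587744 0.1385    ] 0.04435321814094312 -20.61985461167505
scene [0.52506165 0.02077198 0.1385    ] [0.48275176 0.03729427 0.1385    ] 0.04542149696916361 -21.330974263917998
[[ 4.16872365e-04 -9.65178047e-01 -2.61593510e-01 -6.65741527e-02]
 [ 2.23425173e-04  2.61593616e-01 -9.65178082e-01 -1.43924032e-01]
 [ 9.99999888e-01  3.43909494e-04  3.24696222e-04 -7.82912565e-04]
 [ 0.00000000e+00  0.00000000e+00  0.00000000e+00  1.00000000e+00]] [[279.70748564   0.         320.20389067]
 [  0.         279.70748564 201.63716984]
 [  0.           0.           1.        ]]
```

Emit:
{"name": "carry_out", "arguments": {
  "dr": [
    [0,0,0],
    [0,0,0],
    [0,0,0],
    [0,0,0],
    [0,0,0],
    [0,0,0],
    [0,0,0],
    [0,0,0],
    [0,0,0],
    [0,0,0],
    [0,0,0],
    [0,0,0]
  ],
  "delta_pos": [
    [-0.5,-0.1,-0.5],
    [-0.9,-0.1,-0.94],
    [-0.9,-0.1,-0.94],
    [-0.9,-0.1,-0.94],
    [-0.9,-0.1,-0.94],
    [-0.9,-0.1,-0.94],
    [-0.9,0,-0.94],
    [-0.9,0,-0.94],
    [-0.9,0,-0.94],
    [-0.9,0,-0.94],
    [-0.9,0,-0.94],
    [-0.9,0,-0.94]
  ],
  "jaw": [1,1,1,1,1,1,1,1,1,1,1,1]
}}

```text
time_s: 1.35
tool_pos: [0.402, -0.2179, 0.2452]
tcp_rot: [-89.7, -0.2, -154.6]
wrist_force: [0.7, 0.6, -0.3]
gripper_width: 0.0855
```

Emit:
{"name": "carry_out", "arguments": {
  "dr": [
    [0,-1,0],
    [0,-1,0],
    [0,-1,0],
    [0,-1,0],
    [0,-1,0],
    [0,-1,0],
    [0,-1,0],
    [0,-1,0],
    [0,-1,0],
    [0,-1,0],
    [0,-1,0],
    [0,-1,0]
  ],
  "delta_pos": [
    [0,0,0],
    [0,0,0],
    [0,0,0],
    [0,0,0],
    [0,0,0],
    [0,0,0],
    [0,0,0],
    [0,0,0],
    [0,0,0],
    [0,0,0],
    [0,0,0],
    [0,0,0]
  ],
  "jaw": [1,1,1,1,1,1,1,1,1,1,1,1]
}}

```text
time_s: 2.35
tool_pos: [0.4056, -0.2073, 0.2479]
tcp_rot: [-89.8, -0.5, -78.2]
wrist_force: [-0.1, -0.5, -0.1]
gripper_width: 0.0856
```

Emit:
{"name": "carry_out", "arguments": {
  "dr": [
    [0,-1,0],
    [0,-1,0],
    [0,-1,0],
    [0,-1,0],
    [0,-1,0],
    [0,-1,0],
    [0,-1,0],
    [0,-1,0],
    [0,-1,0],
    [0,-0.5,0],
    [0,0,0]
  ],
  "delta_pos": [
    [0,0,0],
    [0,0,0],
    [0,0,0],
    [0,0,0],
    [0,0,0],
    [0,0,0],
    [0,0,0],
    [0,0,0],
    [0,0,0],
    [0,0,0],
    [0,0,0]
  ],
  "jaw": [1,1,1,1,1,1,1,1,1,1,1]
}}

```text
time_s: 3.27
tool_pos: [0.4055, -0.2076, 0.2496]
tcp_rot: [-90.4, -0.6, -18.1]
wrist_force: [-0.3, -0.1, 0.7]
gripper_width: 0.0856
```

Emit:
{"name": "carry_out", "arguments": {
  "dr": [
    [0,0,0],
    [0,0,0],
    [0,0,0],
    [0,0,0],
    [0,0,0],
    [0,0,0],
    [0,0,0],
    [0,0,0],
    [0,0,0],
    [0,0,0],
    [0,0,0]
  ],
  "delta_pos": [
    [0,0,0.7],
    [-0.1,0,1],
    [-0.1,0,1],
    [-0.1,0,1],
    [-0.1,0,1],
    [-0.1,0,1],
    [-0.1,0,1],
    [0,0,1],
    [0,0,1],
    [0,0,0.7],
    [0,0,0]
  ],
  "jaw": [1,1,1,1,1,1,1,1,1,1,1]
}}

```text
time_s: 4.18
tool_pos: [0.4694, 0.0273, 0.2491]
tcp_rot: [-90.4, -0.9, -19.8]
wrist_force: [0.8, -0.6, 0.6]
gripper_width: 0.085
```

```bash
python3 - <<'E'
from plant import *
from h import *
o=get_obs(); s=snapshot("wrist");print(o["tool_pos"],o["tcp_rot"],o["q"])
T=wristT(s,o)
for p in ([.5256,.0205,.1385],[.483,.0368,.1385],[.5256,.0205,.1]):print(proj(s,p,T))
cv2.imwrite("pics/w1.png",s["frame"][:,:,::-1])
E
```

```text
[0.469398   0.02733563 0.2491007 ] [-90.43917575  -0.92193759 -19.75450545] [ 24.97817454  11.28627795 -36.5004213  113.63158073   8.99323184
  57.00610997  54.39833274]
[332.85021468 250.78047395]
[334.42201028 206.90858045]
[331.61374966 235.51569874]
```

View pics/w1.png

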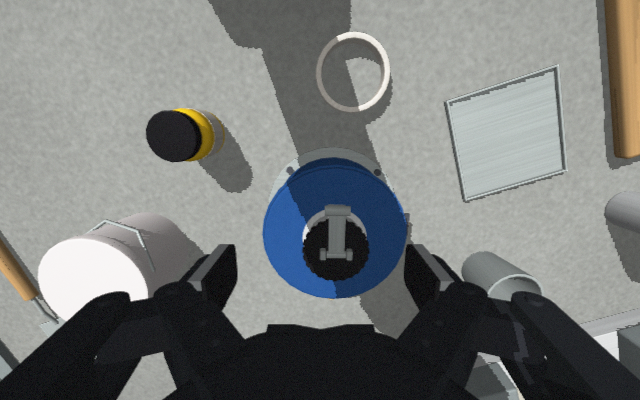

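Tab bar is at (338,210) and the hinge at (336,254), 3 px from the prediction. I'll refine this.

```bash
python3 - <<'E'
from plant import *
from h import *
o=get_obs(); s=snapshot("wrist");T=wristT(s,o)
f=s["frame"];x,y=290,190
cv2.imwrite("pics/w2.png",cv2.resize(f[y:y+100,x:x+100],(600,600),interpolation=cv2.INTER_CUBIC)[:,:,::-1])
for n,p in dict(h=(336,254),b=(338.5,210)).items(): print(n,onz(s,*p,.1385,T))
E
```

```text
h [0.52928351 0.02057789 0.1385    ]
b [0.48657422 0.03774322 0.1385    ]
```

View pics/w2.png

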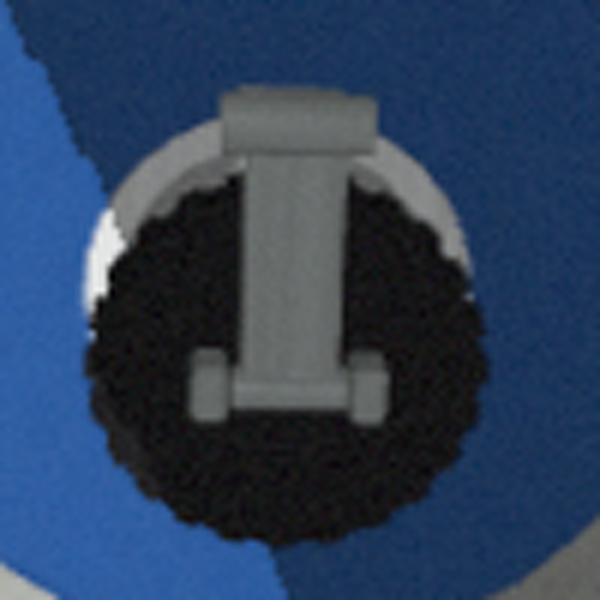

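```bash
cat >> h.py <<'E'
def go(o,pos,rpy):
    A=R.from_euler('xyz',o["tcp_rot"],degrees=True);B=R.from_euler('xyz',rpy,degrees=True)
    print("t",round(o["time_s"],2),"pos",o["tool_pos"].round(4),"rot",o["tcp_rot"].round(2),"w",round(o["gripper_width"],4),"F",o["wrist_force"].round(1),"M",o["wrist_torque"].round(2))
    print("shift units",(A.inv().apply(np.array(pos)-o["tool_pos"])/.025).round(2),"turn units",((A.inv()*B).as_rotvec(degrees=True)/6).round(2))
E
python3 -c "
from plant import *
from h import *
go(get_obs(),[.485,.038,.18],[-90,0,-21])"
```

```text
t 4.28 pos [0.4685 0.024  0.2487] rot [-90.57  -0.88 -19.91] w 0.0852 F [ 0.9 -0.1 -0. ] M [0.05 0.04 0.02]
shift units [0.39 2.75 0.78] turn units [0.09 0.18 0.15]
```

Emit:
{"name": "carry_out", "arguments": {
  "dr": [
    [0.09,0.18,0.15],
    [0,0,0],
    [0,0,0],
    [0,0,0],
    [0,0,0],
    [0,0,0]
  ],
  "delta_pos": [
    [0.2,0.4,0.3],
    [0.19,0.6,0.3],
    [0,0.6,0.18],
    [0,0.6,0],
    [0,0.5,0],
    [0,0,0]
  ],
  "jaw": [0.25,0.25,0.25,0.25,0.25,0.25]
}}

```text
time_s: 4.78
tool_pos: [0.4848, 0.0286, 0.1792]
tcp_rot: [-90.3, -0.2, -22.1]
wrist_force: [-1.0, -0.1, -0.4]
gripper_width: 0.053
```

```bash
python3 - <<'E'
from plant import *
from h import *
for i in range(3):
    o=get_obs(); s=snapshot("wrist");go(o,[.485,.038,.1195],[-90,0,-21])
f=s["frame"];T=wristT(s,o)
for p in ([.528,.0215,.1385],[.485,.038,.1385]):print(proj(s,p,T))
cv2.imwrite("pics/w3.png",f[100:400,170:490,::-1].repeat(2,0).repeat(2,1))
E
```

```text
t 4.78 pos [0.4848 0.0286 0.1792] rot [-90.34  -0.16 -22.1 ] w 0.053 F [-1.  -0.1 -0.4] M [-0.07  0.01  0.02]
shift units [-0.14  2.39  0.37] turn units [ 0.06 -0.18  0.03]
t 4.83 pos [0.4854 0.0285 0.1802] rot [-90.32  -0.23 -22.11] w 0.0532 F [-0.3 -0.9 -0. ] M [-0.02  0.04  0.01]
shift units [-0.17  2.43  0.36] turn units [ 0.05 -0.19  0.04]
t 4.88 pos [0.4861 0.029  0.1812] rot [-90.26  -0.33 -22.07] w 0.0532 F [-0.9 -0.7 -0.3] M [-0.02  0.05 -0.02]
shift units [-0.19  2.47  0.33] turn units [ 0.04 -0.18  0.05]
[331.09637482 275.59585997]
[330.51145781 217.00408782]
```

View pics/w3.png

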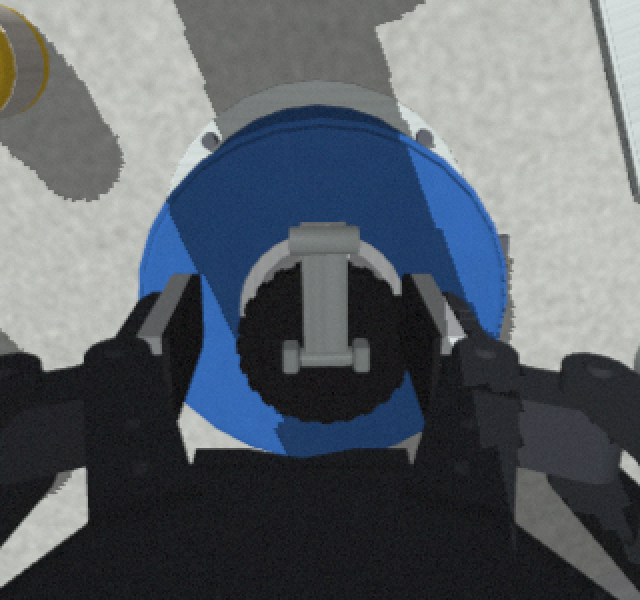

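Emit:
{"name": "carry_out", "arguments": {
  "dr": [
    [0.05,-0.18,0.05],
    [0,0,0],
    [0,0,0],
    [0,0,0],
    [0,0,0],
    [0,0,0],
    [0,0,0]
  ],
  "delta_pos": [
    [-0.16,0,0.34],
    [0,0.4,0],
    [0,0.6,0],
    [0,0.6,0],
    [0,0.4,0],
    [0,0.25,0],
    [0,0,0]
  ],
  "jaw": [0.25,0.25,0.25,0.25,0.25,0.25,0.25]
}}

```text
time_s: 5.52
tool_pos: [0.49, 0.0397, 0.1267]
tcp_rot: [-89.7, -0.7, -20.9]
wrist_force: [-1.2, 0.2, 0.6]
gripper_width: 0.0534
```

```bash
python3 -c "
from plant import *
from h import *
go(get_obs(),[.4855,.0385,.122],[-90,0,-21])"
```

```text
t 5.52 pos [0.49   0.0397 0.1267] rot [-89.71  -0.67 -20.92] w 0.0534 F [-1.2  0.2  0.6] M [-0.02 -0.04  0.05]
shift units [-0.15  0.19 -0.11] turn units [-0.05  0.01  0.11]
```

Emit:
{"name": "carry_out", "arguments": {
  "dr": [
    [0,0,0.1],
    [0,0,0],
    [0,0,0]
  ],
  "delta_pos": [
    [-0.17,0.05,-0.1],
    [0,0.15,0],
    [0,0,0]
  ],
  "jaw": [0.25,0.25,0.25]
}}

```text
time_s: 5.77
tool_pos: [0.4851, 0.0393, 0.1218]
tcp_rot: [-89.7, -0.1, -20.9]
wrist_force: [-1.1, 0.1, -0.2]
gripper_width: 0.0536
```

```bash
python3 - <<'E'
from plant import *
from h import *
for i in range(2):
    o=get_obs(); s=snapshot("wrist");go(o,[.4855,.0385,.122],[-90,0,-21])
f=s["frame"];T=wristT(s,o)
for p in ([.5303,.0217,.1385],[.487,.0382,.1385]):print(proj(s,p,T))
cv2.imwrite("pics/w4.png",f[160:380,200:440,::-1].repeat(2,0).repeat(2,1))
E
```

```text
t 5.77 pos [0.4851 0.0393 0.1218] rot [-8.969e+01 -6.000e-02 -2.088e+01] w 0.0536 F [-1.1  0.1 -0.2] M [ 0.01  0.   -0.04]
shift units [ 0.03 -0.01 -0.02] turn units [-0.05  0.02  0.01]
t 5.82 pos [0.4853 0.0392 0.1221] rot [-8.968e+01 -8.000e-02 -2.089e+01] w 0.0535 F [ 0.4 -0.9  0.3] M [0.03 0.02 0.  ]
shift units [ 0.02  0.   -0.02] turn units [-0.05  0.02  0.01]
[318.24730492 342.90974403]
[317.99343379 266.46885317]
```

View pics/w4.png

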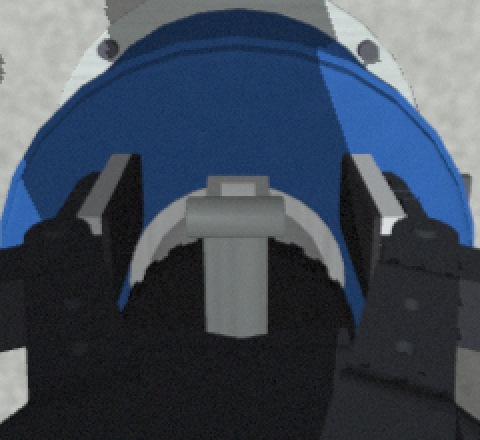

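The bar is at (318,268) against a predicted (318,266), so it's centred between the fingers. Closing now.

Emit:
{"name": "carry_out", "arguments": {
  "dr": [
    [0,0,0],
    [0,0,0],
    [0,0,0],
    [0,0,0],
    [0,0,0],
    [0,0,0]
  ],
  "delta_pos": [
    [0,0,0],
    [0,0,0],
    [0,0,0],
    [0,0,0],
    [0,0,0],
    [0,0,0]
  ],
  "jaw": [-0.2,-0.5,-0.6,-0.7,-0.7,-0.7],
  "grip_force": 30
}}

```text
time_s: 6.37
tool_pos: [0.486, 0.039, 0.1233]
tcp_rot: [-89.7, -0.2, -20.9]
wrist_force: [-0.2, -0.8, -0.9]
gripper_width: 0.0233
```

```bash
python3 - <<'E'
from plant import *
from h import *
o=get_obs();go(o,[.4855,.0385,.122],[-90,0,-21])
# arc rows: tool x forward, tool y down
a=np.radians(np.arange(0,91,7.5))
p=np.c_[-np.cos(a),-np.sin(a)]*46/25
print(np.diff(p,axis=0).round(2).tolist())
E
```

```text
t 6.37 pos [0.486  0.039  0.1233] rot [-89.66  -0.21 -20.91] w 0.0233 F [-0.2 -0.8 -0.9] M [-0.04 -0.07  0.01]
shift units [-0.01  0.05 -0.03] turn units [-0.06  0.01  0.03]
[[0.02, -0.24], [0.05, -0.24], [0.08, -0.23], [0.11, -0.22], [0.13, -0.2], [0.16, -0.18], [0.18, -0.16], [0.2, -0.13], [0.22, -0.11], [0.23, -0.08], [0.24, -0.05], [0.24, -0.02]]
```

Emit:
{"name": "carry_out", "arguments": {
  "dr": [
    [0,0,0],
    [0,0,0],
    [0,0,0],
    [0,0,0],
    [0,0,0]
  ],
  "delta_pos": [
    [0.02,-0.24,0],
    [0.05,-0.24,0],
    [0.08,-0.23,0],
    [0.11,-0.22,0],
    [0,0,0]
  ],
  "jaw": [-0.7,-0.7,-0.7,-0.7,-0.7]
}}

```text
time_s: 6.78
tool_pos: [0.4921, 0.0365, 0.1478]
tcp_rot: [-89.6, -0.1, -20.9]
wrist_force: [1.1, 0.3, -3.5]
gripper_width: 0.0231
```

```bash
python3 - <<'E'
from plant import *
from h import *
o=get_obs();go(o,[.4855,.0385,.122],[-90,0,-21])
E
```

```text
t 6.78 pos [0.4921 0.0365 0.1478] rot [-89.63  -0.11 -20.91] w 0.0231 F [ 1.1  0.3 -3.5] M [ 0.08 -0.13 -0.03]
shift units [-0.28  1.03 -0.02] turn units [-0.06  0.02  0.02]
```

Emit:
{"name": "carry_out", "arguments": {
  "dr": [
    [0,0,0],
    [0,0,0],
    [0,0,0],
    [0,0,0],
    [0,0,0],
    [0,0,0],
    [0,0,0],
    [0,0,0],
    [0,0,0]
  ],
  "delta_pos": [
    [0.13,-0.2,0],
    [0.16,-0.17,0],
    [0.18,-0.15,0],
    [0.2,-0.12,0],
    [0.22,-0.1,0],
    [0.23,-0.07,0],
    [0.22,-0.04,0],
    [0.2,-0.01,0],
    [0,0,0]
  ],
  "jaw": [-0.7,-0.7,-0.7,-0.7,-0.7,-0.7,-0.7,-0.7,-0.7]
}}

```text
time_s: 7.53
tool_pos: [0.5271, 0.0238, 0.1714]
tcp_rot: [-89.8, 0.5, -20.8]
wrist_force: [-3.8, 1.7, 0.2]
gripper_width: 0.0231
```

```bash
python3 - <<'E'
from plant import *
from h import *
o=get_obs();go(o,[.5303,.0217,.1685],[-90,0,-21])
E
```

```text
t 7.53 pos [0.5271 0.0238 0.1714] rot [-89.75   0.48 -20.82] w 0.0231 F [-3.8  1.7  0.2] M [0.36 1.   0.08]
shift units [ 0.15  0.11 -0.03] turn units [-0.04  0.03 -0.08]
```

Emit:
{"name": "carry_out", "arguments": {
  "dr": [
    [0,0,-0.05],
    [0,0,0],
    [0,0,0]
  ],
  "delta_pos": [
    [0.1,0.04,0],
    [0.07,0.02,0],
    [0,0,0]
  ],
  "jaw": [-0.7,-0.7,-0.7]
}}

```text
time_s: 7.78
tool_pos: [0.5323, 0.0224, 0.1713]
tcp_rot: [-89.8, 0.1, -20.8]
wrist_force: [-3.1, 1.4, -0.2]
gripper_width: 0.0229
```

```bash
python3 - <<'E'
from plant import *
from h import *
s=snapshot("scene");o=get_obs();go(o,[.5303,.0217,.1685],[-90,0,-21])
cv2.imwrite("pics/s2.png",cv2.resize(s["frame"][130:260,250:390],(700,650)[:2][::1] if 0 else (560,520),interpolation=cv2.INTER_CUBIC)[:,:,::-1])
E
```

```text
t 7.83 pos [0.5321 0.0225 0.1713] rot [-8.976e+01  8.000e-02 -2.080e+01] w 0.0231 F [-4.4  1.5  3.9] M [0.44 0.95 0.  ]
shift units [-0.06  0.11 -0.06] turn units [-0.04  0.03 -0.01]
```

View pics/s2.png

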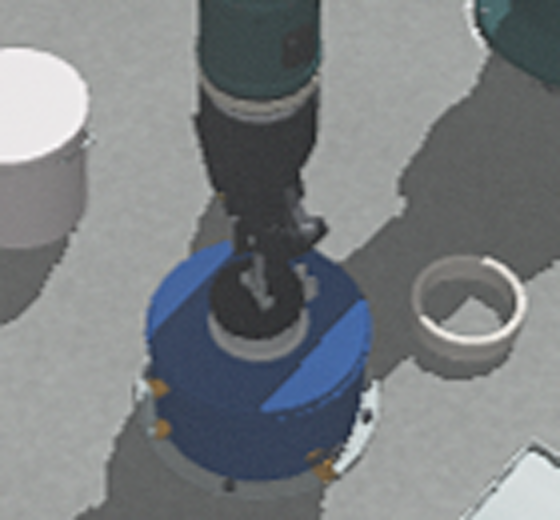

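Tab is upright under the gripper at about (265,280) in the crop. Next I'll release, lift and turn the wrist 90° for the unscrewing grip.

Emit:
{"name": "carry_out", "arguments": {
  "dr": [
    [0,0,0],
    [0,0,0],
    [0,0,0],
    [0,0,0],
    [0,0,0],
    [0,0,0],
    [0,0,0],
    [0,0,0]
  ],
  "delta_pos": [
    [0,0,0],
    [0,0,0],
    [0,0,0],
    [0,-0.4,0],
    [0,-0.6,0],
    [0,-0.6,0],
    [0,-0.6,0],
    [0,-0.3,0]
  ],
  "jaw": [0,0.25,0.25,0.25,0.25,0.25,0.25,0.25]
}}

```text
time_s: 8.5
tool_pos: [0.5358, 0.0191, 0.238]
tcp_rot: [-89.7, -0.4, -20.9]
wrist_force: [0.4, 0.0, 0.6]
gripper_width: 0.053
```

Emit:
{"name": "carry_out", "arguments": {
  "dr": [
    [0,1,0],
    [0,1,0],
    [0,1,0],
    [0,1,0],
    [0,1,0],
    [0,1,0],
    [0,1,0],
    [0,1,0],
    [0,1,0],
    [0,1,0],
    [0,1,0],
    [0,1,0]
  ],
  "delta_pos": [
    [0,0,0],
    [0,0,0],
    [0,0,0],
    [0,0,0],
    [0,0,0],
    [0,0,0],
    [0,0,0],
    [0,0,0],
    [0,0,0],
    [0,0,0],
    [0,0,0],
    [0,0,0]
  ],
  "jaw": [0.25,0.25,0.25,0.25,0.25,0.25,0.25,0.25,0.25,0.25,0.25,0.25]
}}

```text
time_s: 9.5
tool_pos: [0.5414, 0.0167, 0.2474]
tcp_rot: [-88.4, 0.2, -96.5]
wrist_force: [-0.0, -0.5, 0.6]
gripper_width: 0.0535
```

```bash
python3 - <<'E'
from plant import *
from h import *
o=get_obs();go(o,[.532,.0222,.225],[-90,0,-111])
E
```

```text
t 9.5 pos [0.5414 0.0167 0.2474] rot [-88.44   0.19 -96.46] w 0.0535 F [-0.  -0.5  0.6] M [-0.03  0.11 -0.05]
shift units [-0.18  0.89 -0.42] turn units [-0.25  2.42 -0.06]
```

Emit:
{"name": "carry_out", "arguments": {
  "dr": [
    [-0.12,0.9,-0.03],
    [-0.12,0.9,-0.03],
    [0,0.6,0],
    [0,0,0],
    [0,0,0]
  ],
  "delta_pos": [
    [0,0.3,-0.1],
    [0,0.3,-0.3],
    [-0.1,0.2,0],
    [0,0,0],
    [0,0,0]
  ],
  "jaw": [0.25,0.25,0.25,0.25,0.25]
}}

```text
time_s: 9.92
tool_pos: [0.5341, 0.0203, 0.2292]
tcp_rot: [-89.6, 0.0, -111.7]
wrist_force: [0.7, -1.0, 1.4]
gripper_width: 0.0535
```

```bash
python3 - <<'E'
from plant import *
from h import *
o=get_obs();s=snapshot("wrist");go(o,[.532,.0222,.1685],[-90,0,-111])
f=s["frame"];T=wristT(s,o)
for p in ([.532,.0222,.1845],[.5303,.0217,.1385]):print(proj(s,p,T))
cv2.imwrite("pics/w5.png",f[160:380,200:440,::-1].repeat(2,0).repeat(2,1))
E
```

```text
t 9.92 pos [0.5341 0.0203 0.2292] rot [-8.9640e+01  4.0000e-02 -1.1175e+02] w 0.0535 F [ 0.7 -1.   1.4] M [0.02 0.03 0.05]
shift units [-0.04  2.43 -0.12] turn units [-0.06 -0.12 -0.01]
[316.52035192 221.80152188]
[315.26022709 205.56923423]
```

View pics/w5.png

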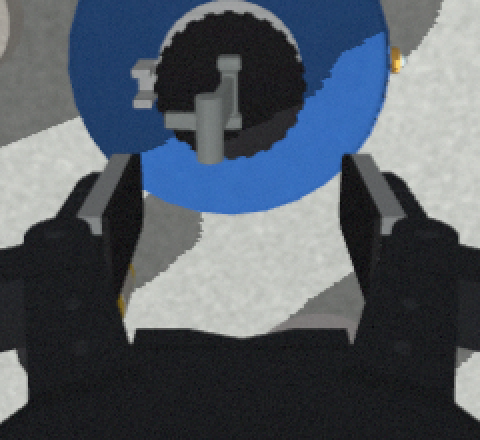

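Hinge is at (314.5,206), as predicted. The bar at (304,224) sits about 7 mm short of upright (roughly 82°). Closing the jaws across it, centred on the cap's axis, will push it fully up.

Emit:
{"name": "carry_out", "arguments": {
  "dr": [
    [0,-0.12,0],
    [0,0,0],
    [0,0,0],
    [0,0,0],
    [0,0,0],
    [0,0,0],
    [0,0,0]
  ],
  "delta_pos": [
    [0,0.2,-0.18],
    [0,0.5,0],
    [0,0.6,0],
    [0,0.6,0],
    [0,0.4,0],
    [0,0.15,0],
    [0,0,0]
  ],
  "jaw": [0.25,0.25,0.25,0.25,0.25,0.25,0.25]
}}

```text
time_s: 10.55
tool_pos: [0.5313, 0.0216, 0.1677]
tcp_rot: [-89.3, 0.2, -110.4]
wrist_force: [0.5, -0.5, -0.4]
gripper_width: 0.0534
```

```bash
python3 - <<'E'
from plant import *
from h import *
o=get_obs();go(o,[.530,.0218,.166],[-90,0,-111])
E
```

```text
t 10.55 pos [0.5313 0.0216 0.1677] rot [ -89.29    0.18 -110.42] w 0.0534 F [ 0.5 -0.5 -0.4] M [ 0.03 -0.01 -0.03]
shift units [ 0.01  0.07 -0.05] turn units [-0.12  0.1  -0.03]
```

Emit:
{"name": "carry_out", "arguments": {
  "dr": [
    [-0.12,0.1,0],
    [0,0,0],
    [0,0,0],
    [0,0,0],
    [0,0,0],
    [0,0,0],
    [0,0,0],
    [0,0,0],
    [0,0,0]
  ],
  "delta_pos": [
    [0,0.07,-0.04],
    [0,0,0],
    [0,0,0],
    [0,0,0],
    [0,0,0],
    [0,0,0],
    [0,0,0],
    [0,0,0],
    [0,0,0]
  ],
  "jaw": [0.2,0,-0.2,-0.4,-0.6,-0.8,-1,-1,-1],
  "grip_force": 30
}}

```text
time_s: 11.3
tool_pos: [0.5286, 0.0234, 0.1679]
tcp_rot: [-90.2, 0.2, -111.0]
wrist_force: [-2.2, 0.7, 0.0]
gripper_width: 0.0214
```

```bash
python3 - <<'E'
from plant import *
from h import *
o=get_obs();s=snapshot("wrist");go(o,[.530,.0218,.166],[-90,0,-111])
f=s["frame"];T=wristT(s,o)
print(o["q"].round(0))
cv2.imwrite("pics/w6.png",f[160:380,200:440,::-1].repeat(2,0).repeat(2,1))
E
```

```text
t 11.3 pos [0.5286 0.0234 0.1679] rot [ -90.24    0.18 -110.98] w 0.0214 F [-2.2  0.7  0. ] M [ 0.23  0.49 -0.04]
shift units [0.04 0.07 0.08] turn units [ 0.04  0.   -0.03]
[  9.  21. -18. 111.   8.  49. -35.]
```

View pics/w6.png

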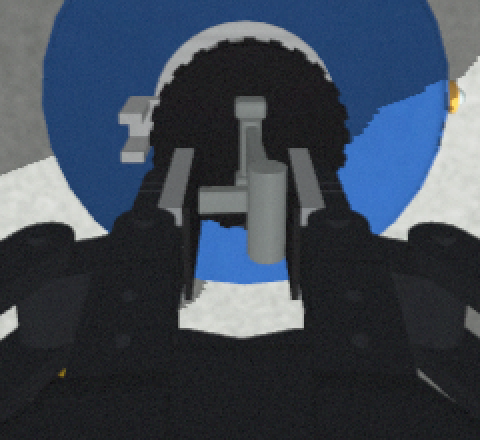

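The left pad met the tab's tooth at crop (205,200) and pushed the tab to its upright stop, so the tab is now right up. This grip would squeeze tooth against bar, so I'll release and pinch the bar's end faces instead, turned another 90°, which leaves joint 7 room for the CCW turn.

Emit:
{"name": "carry_out", "arguments": {
  "dr": [
    [0,0,0],
    [0,0,0],
    [0,0,0],
    [0,0,0],
    [0,0,0],
    [0,0,0],
    [0,0,0],
    [0,0,0]
  ],
  "delta_pos": [
    [0,0,0],
    [0,0,0],
    [0,0,0],
    [0,-0.4,0],
    [0,-0.6,0],
    [0,-0.6,0],
    [0,-0.4,0],
    [0,0,0]
  ],
  "jaw": [-0.2,0.1,0.25,0.25,0.25,0.25,0.25,0.25]
}}

```text
time_s: 12.02
tool_pos: [0.5322, 0.022, 0.2228]
tcp_rot: [-89.8, 0.3, -111.0]
wrist_force: [0.4, 0.9, -0.1]
gripper_width: 0.0534
```

Emit:
{"name": "carry_out", "arguments": {
  "dr": [
    [0,0.7,0],
    [0,1,0],
    [0,1,0],
    [0,1,0],
    [0,1,0],
    [0,1,0],
    [0,1,0],
    [0,1,0],
    [0,1,0],
    [0,1,0],
    [0,1,0],
    [0,1,0]
  ],
  "delta_pos": [
    [0,0,0],
    [0,0,0],
    [0,0,0],
    [0,0,0],
    [0,0,0],
    [0,0,0],
    [0,0,0],
    [0,0,0],
    [0,0,0],
    [0,0,0],
    [0,0,0],
    [0,0,0]
  ],
  "jaw": [0.25,0.25,0.25,0.25,0.25,0.25,0.25,0.25,0.25,0.25,0.25,0.25]
}}

```text
time_s: 13.02
tool_pos: [0.5331, 0.0209, 0.2229]
tcp_rot: [-90.2, 0.5, 175.4]
wrist_force: [0.3, -0.1, -1.1]
gripper_width: 0.0535
```

```bash
python3 - <<'E'
from plant import *
from h import *
o=get_obs();go(o,[.531,.0215,.225],[-90,0,159])
E
```

```text
t 13.02 pos [0.5331 0.0209 0.2229] rot [-90.23   0.51 175.4 ] w 0.0535 F [ 0.3 -0.1 -1.1] M [-0.04 -0.01  0.08]
shift units [ 0.08 -0.09 -0.02] turn units [ 0.05  2.73 -0.08]
```

Emit:
{"name": "carry_out", "arguments": {
  "dr": [
    [0.05,0.9,-0.08],
    [0,0.9,0],
    [0,0.6,0],
    [0,0,0],
    [0,0,0]
  ],
  "delta_pos": [
    [0,0,0],
    [0,0,0],
    [0,0,0],
    [0,0,0],
    [0,0,0]
  ],
  "jaw": [0.25,0.25,0.25,0.25,0.25]
}}

```text
time_s: 13.43
tool_pos: [0.5328, 0.0207, 0.2219]
tcp_rot: [-89.9, 0.0, 160.1]
wrist_force: [-0.6, 0.7, -0.3]
gripper_width: 0.0534
```

```bash
python3 - <<'E'
from plant import *
from h import *
o=get_obs();s=snapshot("wrist");go(o,[.531,.0215,.166],[-90,0,159])
f=s["frame"];T=wristT(s,o)
print(o["q"].round(0))
a=np.radians(-21);ax=np.array([np.cos(a),np.sin(a)])
for d in (-6,-3,0,2.4): print(d,proj(s,[.5300+ax[0]*d*1e-3,.0218+ax[1]*d*1e-3,.1845],T))
print(proj(s,[.53,.0218,.1385],T))
cv2.imwrite("pics/w7.png",f[160:380,200:440,::-1].repeat(2,0).repeat(2,1))
E
```

```text
t 13.43 pos [0.5328 0.0207 0.2219] rot [-8.9890e+01  1.0000e-02  1.6014e+02] w 0.0534 F [-0.6  0.7 -0.3] M [0.01 0.05 0.01]
shift units [ 0.08  2.24 -0.01] turn units [-0.02  0.19 -0.  ]
[  -2.   16.   -4.  109.    2.   55. -117.]
-6 [321.13120164 237.29907714]
-3 [321.21935695 233.26643478]
0 [321.30822907 229.20100186]
2.4 [321.37984877 225.92477668]
[321.01471719 209.86642077]
```

View pics/w7.png

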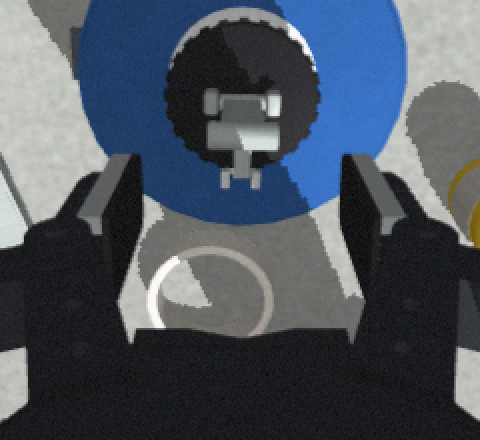

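Bar is at (321.5,228), which is upright to within about 1 mm, and the hinge is at (321,210). Descending to pinch the bar's ends.

Emit:
{"name": "carry_out", "arguments": {
  "dr": [
    [0,0.19,0],
    [0,0,0],
    [0,0,0],
    [0,0,0],
    [0,0,0],
    [0,0,0],
    [0,0,0]
  ],
  "delta_pos": [
    [0.1,0.2,0],
    [0,0.5,0],
    [0,0.6,0],
    [0,0.6,0],
    [0,0.35,0],
    [0,0.1,0],
    [0,0,0]
  ],
  "jaw": [0.25,0.25,0.25,0.25,0.25,0.25,0.25]
}}

```text
time_s: 14.07
tool_pos: [0.5298, 0.0216, 0.16]
tcp_rot: [-89.9, 0.1, 159.1]
wrist_force: [-0.0, 0.1, 0.1]
gripper_width: 0.0535
```

```bash
python3 - <<'E'
from plant import *
from h import *
o=get_obs();go(o,[.5303,.0217,.1655],[-90,0,159])
E
```

```text
t 14.07 pos [0.5298 0.0216 0.16  ] rot [-8.9950e+01  7.0000e-02  1.5907e+02] w 0.0535 F [-0.   0.1  0.1] M [-0.02  0.   -0.03]
shift units [-0.02 -0.22 -0.01] turn units [-0.01  0.01 -0.01]
```

Emit:
{"name": "carry_out", "arguments": {
  "dr": [
    [0,0,0],
    [0,0,0],
    [0,0,0],
    [0,0,0],
    [0,0,0],
    [0,0,0],
    [0,0,0]
  ],
  "delta_pos": [
    [0,-0.2,0],
    [0,0,0],
    [0,0,0],
    [0,0,0],
    [0,0,0],
    [0,0,0],
    [0,0,0]
  ],
  "jaw": [0.1,-0.2,-0.4,-0.6,-0.7,-0.7,-0.7],
  "grip_force": 70
}}

```text
time_s: 14.65
tool_pos: [0.5303, 0.0213, 0.1672]
tcp_rot: [-90.0, 0.2, 159.0]
wrist_force: [0.6, -0.3, -2.6]
gripper_width: 0.0216
```

```bash
python3 - <<'E'
from plant import *
from h import *
o=get_obs();go(o,[.5303,.0217,.1655],[-90,0,159])
E
```

```text
t 14.65 pos [0.5303 0.0213 0.1672] rot [-90.     0.18 159.03] w 0.0216 F [ 0.6 -0.3 -2.6] M [-0.01 -0.1   0.  ]
shift units [ 0.01  0.07 -0.01] turn units [-0.    0.01 -0.03]
```

Emit:
{"name": "carry_out", "arguments": {
  "dr": [
    [0,-0.4,0],
    [0,-0.4,0],
    [0,-0.4,0],
    [0,-0.4,0],
    [0,-0.4,0],
    [0,-0.4,0]
  ],
  "delta_pos": [
    [0,0,0],
    [0,0,0],
    [0,0,0],
    [0,0,0],
    [0,0,0],
    [0,0,0]
  ],
  "jaw": [-0.7,-0.7,-0.7,-0.7,-0.7,-0.7]
}}

```text
time_s: 15.15
tool_pos: [0.5297, 0.021, 0.1672]
tcp_rot: [-90.0, 0.1, 173.5]
wrist_force: [1.2, -0.1, -2.5]
gripper_width: 0.0215
```

```bash
python3 - <<'E'
from plant import *
from h import *
o=get_obs();go(o,[.5303,.0217,.1672],[-90,0,173]);print(o["effort"][6])
E
```

```text
t 15.15 pos [0.5297 0.021  0.1672] rot [-9.0030e+01  7.0000e-02  1.7354e+02] w 0.0215 F [ 1.2 -0.1 -2.5] M [ 0.08 -0.02 -0.53]
shift units [-0.02  0.   -0.03] turn units [ 0.01  0.09 -0.01]
0.04779302515089512
```

Emit:
{"name": "carry_out", "arguments": {
  "dr": [
    [0,-0.4,0],
    [0,-0.4,0],
    [0,-0.4,0],
    [0,-0.4,0],
    [0,-0.4,0]
  ],
  "delta_pos": [
    [0,0,0],
    [0,0,0],
    [0,0,0],
    [0,0,0],
    [0,0,0]
  ],
  "jaw": [-0.7,-0.7,-0.7,-0.7,-0.7]
}}

```text
time_s: 15.57
tool_pos: [0.5297, 0.021, 0.1672]
tcp_rot: [-90.2, 0.1, -174.5]
wrist_force: [0.0, 0.2, -1.3]
gripper_width: 0.0215
```

```bash
python3 - <<'E'
from plant import *
from h import *
o=get_obs();go(o,[.5303,.0217,.1672],[-90,0,186])
s=snapshot("scene");cv2.imwrite("pics/s3.png",cv2.resize(s["frame"][170:240,270:360],(720,560),interpolation=cv2.INTER_CUBIC)[:,:,::-1])
E
```

```text
t 15.57 pos [0.5297 0.021  0.1672] rot [-9.0200e+01  6.0000e-02 -1.7447e+02] w 0.0215 F [ 0.   0.2 -1.3] M [ 0.05  0.02 -0.57]
shift units [-0.03  0.   -0.02] turn units [ 0.03 -0.08 -0.01]
```

View pics/s3.png

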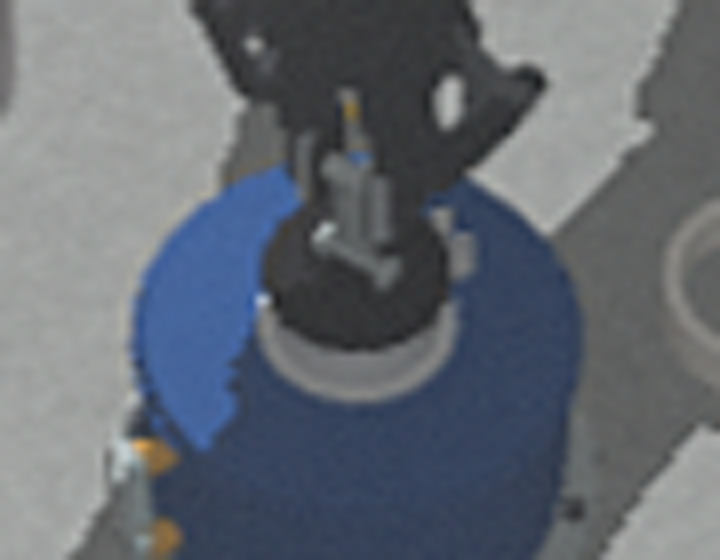

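The picture shows the cap's hinge line at (325,235)–(385,270), turned with the gripper. That was the twelfth and last viewable picture, so from here I go by numbers.

Emit:
{"name": "carry_out", "arguments": {
  "dr": [
    [0,-0.3,0],
    [0,-0.3,0],
    [0,-0.3,0]
  ],
  "delta_pos": [
    [0,0,0],
    [0,0,0],
    [0,0,0]
  ],
  "jaw": [-0.7,-0.7,-0.7]
}}

```text
time_s: 15.87
tool_pos: [0.5296, 0.0211, 0.1672]
tcp_rot: [-90.3, 0.1, -169.2]
wrist_force: [-0.3, -1.3, -3.4]
gripper_width: 0.0216
```

```bash
cat > st.py <<'E'
from plant import *
from h import *
o=get_obs();go(o,[.5303,.0217,.1672],[-90,0,159]);print("turned",(o["tcp_rot"][2]-159)%360,o["q"].round(0)[[6]])
E
python3 st.py
```

```text
t 15.87 pos [0.5296 0.0211 0.1672] rot [-9.029e+01  8.000e-02 -1.692e+02] w 0.0216 F [-0.3 -1.3 -3.4] M [ 0.11  0.01 -0.57]
shift units [-0.03 -0.   -0.02] turn units [0.05 5.3  0.  ]
turned 31.797982981469147 [-89.]
```

Emit:
{"name": "carry_out", "arguments": {
  "dr": [
    [0,-0.25,0],
    [0,-0.25,0],
    [0,-0.25,0]
  ],
  "delta_pos": [
    [0,0,0],
    [0,0,0],
    [0,0,0]
  ],
  "jaw": [-0.7,-0.7,-0.7]
}}

```text
time_s: 16.12
tool_pos: [0.5297, 0.0211, 0.1671]
tcp_rot: [-90.3, 0.1, -164.7]
wrist_force: [-0.1, -0.2, -2.6]
gripper_width: 0.0215
```

```bash
python3 st.py
```

```text
t 16.12 pos [0.5297 0.0211 0.1671] rot [-9.0330e+01  1.1000e-01 -1.6467e+02] w 0.0215 F [-0.1 -0.2 -2.6] M [ 0.06  0.05 -0.51]
shift units [-0.03 -0.   -0.02] turn units [ 0.06  6.05 -0.  ]
turned 36.32569223732969 [-85.]
```

Emit:
{"name": "carry_out", "arguments": {
  "dr": [
    [0,-0.25,0],
    [0,-0.25,0],
    [0,-0.25,0]
  ],
  "delta_pos": [
    [0,0,0],
    [0,0,0],
    [0,0,0]
  ],
  "jaw": [-0.7,-0.7,-0.7]
}}

```text
time_s: 16.37
tool_pos: [0.5298, 0.0212, 0.1675]
tcp_rot: [-90.3, 0.2, -159.9]
wrist_force: [-0.8, 0.4, -0.5]
gripper_width: 0.0217
```

```bash
python3 st.py
```

```text
t 16.37 pos [0.5298 0.0212 0.1675] rot [-9.0340e+01  1.5000e-01 -1.5989e+02] w 0.0217 F [-0.8  0.4 -0.5] M [ 0.07  0.1  -0.4 ]
shift units [-0.03  0.01 -0.01] turn units [ 0.06  6.85 -0.  ]
turned 41.10595347066362 [-80.]
```

Emit:
{"name": "carry_out", "arguments": {
  "dr": [
    [0,-0.25,0],
    [0,-0.25,0],
    [0,-0.25,0]
  ],
  "delta_pos": [
    [0,0,0],
    [0,0,0],
    [0,0,0]
  ],
  "jaw": [-0.7,-0.7,-0.7]
}}

```text
time_s: 16.62
tool_pos: [0.5298, 0.0213, 0.1681]
tcp_rot: [-90.3, 0.2, -155.1]
wrist_force: [-0.9, 0.6, -0.5]
gripper_width: 0.0213
```

```bash
python3 st.py
```

```text
t 16.62 pos [0.5298 0.0213 0.1681] rot [ -90.32    0.19 -155.08] w 0.0213 F [-0.9  0.6 -0.5] M [ 0.06  0.05 -0.47]
shift units [-0.02  0.04 -0.01] turn units [ 0.06  7.65 -0.01]
turned 45.924910779210336 [-76.]
```

Emit:
{"name": "carry_out", "arguments": {
  "dr": [
    [0,-0.25,0],
    [0,-0.25,0],
    [0,-0.25,0]
  ],
  "delta_pos": [
    [0,0,0],
    [0,0,0],
    [0,0,0]
  ],
  "jaw": [-0.7,-0.7,-0.7]
}}

```text
time_s: 16.87
tool_pos: [0.5297, 0.0213, 0.1686]
tcp_rot: [-90.3, 0.2, -150.3]
wrist_force: [-0.5, -0.2, -1.0]
gripper_width: 0.0216
```

```bash
python3 st.py
```

```text
t 16.87 pos [0.5297 0.0213 0.1686] rot [ -90.31    0.21 -150.27] w 0.0216 F [-0.5 -0.2 -1. ] M [ 0.07  0.07 -0.51]
shift units [-0.03  0.06 -0.  ] turn units [ 0.06  8.46 -0.01]
turned 50.73433263418087 [-72.]
```

Emit:
{"name": "carry_out", "arguments": {
  "dr": [
    [0,-0.2,0],
    [0,-0.2,0],
    [0,-0.2,0]
  ],
  "delta_pos": [
    [0,0,0],
    [0,0,0],
    [0,0,0]
  ],
  "jaw": [-0.7,-0.7,-0.7]
}}

```text
time_s: 17.12
tool_pos: [0.5298, 0.0214, 0.169]
tcp_rot: [-90.3, 0.2, -146.3]
wrist_force: [-1.0, 0.9, -0.1]
gripper_width: 0.0213
```

```bash
python3 st.py
```

```text
t 17.12 pos [0.5298 0.0214 0.169 ] rot [ -90.29    0.24 -146.35] w 0.0213 F [-1.   0.9 -0.1] M [ 0.09  0.18 -0.49]
shift units [-0.02  0.07  0.  ] turn units [ 0.06  9.11 -0.01]
turned 54.65204320106261 [-68.]
```

Emit:
{"name": "carry_out", "arguments": {
  "dr": [
    [0,-0.2,0],
    [0,-0.2,0],
    [0,-0.2,0]
  ],
  "delta_pos": [
    [0,0,0],
    [0,0,0],
    [0,0,0]
  ],
  "jaw": [-0.7,-0.7,-0.7]
}}

```text
time_s: 17.37
tool_pos: [0.5298, 0.0215, 0.1693]
tcp_rot: [-90.3, 0.3, -142.4]
wrist_force: [-0.5, -0.0, 0.7]
gripper_width: 0.0215
```

```bash
python3 st.py
```

```text
t 17.37 pos [0.5298 0.0215 0.1693] rot [ -90.27    0.27 -142.38] w 0.0215 F [-0.5 -0.   0.7] M [ 0.1   0.21 -0.46]
shift units [-0.02  0.08  0.  ] turn units [ 0.06  9.77 -0.02]
turned 58.61878253562668 [-64.]
```

Emit:
{"name": "carry_out", "arguments": {
  "dr": [
    [0,-0.2,0],
    [0,-0.2,0],
    [0,-0.2,0]
  ],
  "delta_pos": [
    [0,0,0],
    [0,0,0],
    [0,0,0]
  ],
  "jaw": [-0.7,-0.7,-0.7]
}}

```text
time_s: 17.62
tool_pos: [0.53, 0.0216, 0.1699]
tcp_rot: [-90.2, 0.3, -138.4]
wrist_force: [-1.7, -0.1, 2.4]
gripper_width: 0.0217
```

```bash
python3 st.py
```

```text
t 17.62 pos [0.53   0.0216 0.1699] rot [ -90.23    0.3  -138.38] w 0.0217 F [-1.7 -0.1  2.4] M [ 0.03  0.31 -0.43]
shift units [-0.01  0.11  0.  ] turn units [ 0.06 10.44 -0.02]
turned 62.619239014400364 [-61.]
```

Emit:
{"name": "carry_out", "arguments": {
  "dr": [
    [0,-0.2,0],
    [0,-0.2,0],
    [0,-0.2,0]
  ],
  "delta_pos": [
    [0,-0.02,0],
    [0,-0.02,0],
    [0,0,0]
  ],
  "jaw": [-0.7,-0.7,-0.7]
}}

```text
time_s: 17.87
tool_pos: [0.5301, 0.0216, 0.1715]
tcp_rot: [-90.2, 0.3, -134.4]
wrist_force: [-1.5, -0.0, 3.7]
gripper_width: 0.0211
```

```bash
python3 st.py
```

```text
t 17.87 pos [0.5301 0.0216 0.1715] rot [ -90.2     0.32 -134.37] w 0.0211 F [-1.5 -0.   3.7] M [ 0.11  0.36 -0.42]
shift units [-0.01  0.17  0.01] turn units [ 0.06 11.11 -0.03]
turned 66.63196004807605 [-57.]
```

Emit:
{"name": "carry_out", "arguments": {
  "dr": [
    [0,-0.15,0],
    [0,-0.15,0]
  ],
  "delta_pos": [
    [0,-0.02,0],
    [0,-0.02,0]
  ],
  "jaw": [-0.7,-0.7]
}}

```text
time_s: 18.03
tool_pos: [0.5295, 0.0215, 0.1717]
tcp_rot: [-90.2, 0.3, -132.3]
wrist_force: [0.4, 0.1, -4.7]
gripper_width: 0.0217
```

```bash
python3 st.py
```

```text
t 18.03 pos [0.5295 0.0215 0.1717] rot [ -90.23    0.28 -132.34] w 0.0217 F [ 0.4  0.1 -4.7] M [ 0.07 -0.04 -0.43]
shift units [-0.03  0.18  0.02] turn units [ 0.06 11.44 -0.02]
turned 68.66428357543339 [-55.]
```

Emit:
{"name": "carry_out", "arguments": {
  "dr": [
    [0,-0.15,0],
    [0,-0.15,0]
  ],
  "delta_pos": [
    [0,0.02,0],
    [0,0,0]
  ],
  "jaw": [-0.7,-0.7]
}}

```text
time_s: 18.2
tool_pos: [0.5299, 0.0216, 0.1715]
tcp_rot: [-90.2, 0.3, -130.3]
wrist_force: [-2.3, -0.0, 2.1]
gripper_width: 0.0216
```

```bash
python3 st.py
```

```text
t 18.2 pos [0.5299 0.0216 0.1715] rot [ -90.2     0.33 -130.34] w 0.0216 F [-2.3 -0.   2.1] M [ 0.15  0.41 -0.41]
shift units [-0.01  0.17  0.01] turn units [ 0.06 11.78 -0.03]
turned 70.66231072008861 [-53.]
```

Emit:
{"name": "carry_out", "arguments": {
  "dr": [
    [0,-0.15,0],
    [0,-0.15,0]
  ],
  "delta_pos": [
    [0,0,0],
    [0,0,0]
  ],
  "jaw": [-0.7,-0.7]
}}

```text
time_s: 18.37
tool_pos: [0.5299, 0.0216, 0.1716]
tcp_rot: [-90.2, 0.3, -128.3]
wrist_force: [-1.0, 0.2, 0.9]
gripper_width: 0.0216
```

```bash
python3 st.py
```

```text
t 18.37 pos [0.5299 0.0216 0.1716] rot [ -90.19    0.33 -128.34] w 0.0216 F [-1.   0.2  0.9] M [ 0.09  0.32 -0.44]
shift units [-0.01  0.17  0.01] turn units [ 0.06 12.11 -0.03]
turned 72.65583340010505 [-52.]
```

Emit:
{"name": "carry_out", "arguments": {
  "dr": [
    [0,-0.12,0],
    [0,-0.12,0]
  ],
  "delta_pos": [
    [0,0,0],
    [0,0,0]
  ],
  "jaw": [-0.7,-0.7]
}}

```text
time_s: 18.53
tool_pos: [0.5299, 0.0216, 0.1716]
tcp_rot: [-90.2, 0.3, -126.7]
wrist_force: [-1.7, 0.1, 1.5]
gripper_width: 0.0216
```

```bash
python3 st.py
```

```text
t 18.53 pos [0.5299 0.0216 0.1716] rot [ -90.18    0.33 -126.73] w 0.0216 F [-1.7  0.1  1.5] M [ 0.17  0.28 -0.45]
shift units [-0.01  0.17  0.01] turn units [ 0.06 12.38 -0.03]
turned 74.27206275549491 [-50.]
```

Emit:
{"name": "carry_out", "arguments": {
  "dr": [
    [0,-0.12,0],
    [0,-0.12,0]
  ],
  "delta_pos": [
    [0,0,0],
    [0,0,0]
  ],
  "jaw": [-0.7,-0.7]
}}

```text
time_s: 18.7
tool_pos: [0.5298, 0.0217, 0.1715]
tcp_rot: [-90.2, 0.3, -125.2]
wrist_force: [-1.4, 0.1, 0.7]
gripper_width: 0.0214
```

```bash
python3 st.py
```

```text
t 18.7 pos [0.5298 0.0217 0.1715] rot [ -90.18    0.34 -125.15] w 0.0214 F [-1.4  0.1  0.7] M [ 0.1   0.31 -0.56]
shift units [-0.01  0.17  0.02] turn units [ 0.06 12.64 -0.03]
turned 75.84759781323334 [-49.]
```

Emit:
{"name": "carry_out", "arguments": {
  "dr": [
    [0,-0.12,0]
  ],
  "delta_pos": [
    [0,0,0]
  ],
  "jaw": [-0.7]
}}

```text
time_s: 18.78
tool_pos: [0.5298, 0.0216, 0.1715]
tcp_rot: [-90.2, 0.3, -124.4]
wrist_force: [-0.9, 0.3, 1.1]
gripper_width: 0.0212
```

```bash
python3 st.py
```

```text
t 18.78 pos [0.5298 0.0216 0.1715] rot [ -90.18    0.34 -124.38] w 0.0212 F [-0.9  0.3  1.1] M [ 0.15  0.25 -0.57]
shift units [-0.01  0.17  0.02] turn units [ 0.06 12.77 -0.03]
turned 76.61790871596571 [-48.]
```

Emit:
{"name": "carry_out", "arguments": {
  "dr": [
    [0,0.15,0],
    [0,0,0],
    [0,0,0]
  ],
  "delta_pos": [
    [0,0,0],
    [0,-0.04,0],
    [0,-0.04,0]
  ],
  "jaw": [-0.7,-0.7,-0.7]
}}

```text
time_s: 19.03
tool_pos: [0.5289, 0.0212, 0.172]
tcp_rot: [-90.3, 0.3, -125.3]
wrist_force: [1.1, -0.2, -7.7]
gripper_width: 0.0216
```

```bash
python3 st.py
```

```text
t 19.03 pos [0.5289 0.0212 0.172 ] rot [ -90.28    0.26 -125.31] w 0.0216 F [ 1.1 -0.2 -7.7] M [-0.   -0.24 -0.44]
shift units [-0.05  0.19  0.03] turn units [ 7.000e-02  1.261e+01 -1.000e-02]
turned 75.68537354359376 [-49.]
```

Emit:
{"name": "carry_out", "arguments": {
  "dr": [
    [0,0,0],
    [0,-0.12,0],
    [0,-0.12,0]
  ],
  "delta_pos": [
    [0.04,0.03,0.02],
    [0,0,0],
    [0,0,0]
  ],
  "jaw": [-0.7,-0.7,-0.7]
}}

```text
time_s: 19.28
tool_pos: [0.5293, 0.0209, 0.1717]
tcp_rot: [-90.3, 0.4, -123.8]
wrist_force: [-0.8, 0.4, -2.7]
gripper_width: 0.0216
```

```bash
python3 st.py
```

```text
t 19.28 pos [0.5293 0.0209 0.1717] rot [ -90.26    0.36 -123.8 ] w 0.0216 F [-0.8  0.4 -2.7] M [ 0.12  0.17 -0.61]
shift units [-0.05  0.18  0.02] turn units [ 0.08 12.87 -0.02]
turned 77.20123164781552 [-47.]
```

Emit:
{"name": "carry_out", "arguments": {
  "dr": [
    [0,-0.12,0]
  ],
  "delta_pos": [
    [0,0,0]
  ],
  "jaw": [-0.7]
}}

```text
time_s: 19.37
tool_pos: [0.5292, 0.0209, 0.1717]
tcp_rot: [-90.3, 0.4, -123.0]
wrist_force: [0.1, 0.3, -2.9]
gripper_width: 0.0219
```

```bash
python3 st.py; python3 -c "
from plant import *
print(get_obs()['effort'].round(2))"
```

```text
t 19.37 pos [0.5292 0.0209 0.1717] rot [ -90.26    0.37 -123.03] w 0.0219 F [ 0.1  0.3 -2.9] M [ 0.16  0.1  -0.77]
shift units [-0.05  0.18  0.02] turn units [ 0.08 12.99 -0.02]
turned 77.96600421064244 [-47.]
[ -0.52 -43.56  -3.49 -22.31   0.64  -0.05   0.57]
```

The sharp torque rise (0.77 N m) puts the stop at about 77–78°, and the cap popped free at about 65°. I'll ease the torque off and then lift gently.

Emit:
{"name": "carry_out", "arguments": {
  "dr": [
    [0,0.2,0],
    [0,0.15,0],
    [0,0,0]
  ],
  "delta_pos": [
    [0.03,0,0],
    [0.02,0,0],
    [0,0,0]
  ],
  "jaw": [-0.7,-0.7,-0.7]
}}

```text
time_s: 19.62
tool_pos: [0.5289, 0.0203, 0.1718]
tcp_rot: [-90.3, 0.4, -125.2]
wrist_force: [0.6, 1.0, -2.4]
gripper_width: 0.0217
```

```bash
python3 st.py
```

```text
t 19.62 pos [0.5289 0.0203 0.1718] rot [ -90.25    0.43 -125.22] w 0.0217 F [ 0.6  1.  -2.4] M [ 0.28  0.03 -0.4 ]
shift units [-0.08  0.18  0.01] turn units [ 0.08 12.63 -0.03]
turned 75.77644539517621 [-48.]
```

Emit:
{"name": "carry_out", "arguments": {
  "dr": [
    [0,0.1,0],
    [0,0,0],
    [0,0,0]
  ],
  "delta_pos": [
    [-0.06,-0.03,0],
    [0,-0.06,0],
    [0,-0.06,0]
  ],
  "jaw": [-0.7,-0.7,-0.7]
}}

```text
time_s: 19.87
tool_pos: [0.5277, 0.0202, 0.173]
tcp_rot: [-90.4, 0.2, -125.8]
wrist_force: [1.6, -0.2, -10.1]
gripper_width: 0.0219
```

```bash
python3 st.py
```

```text
t 19.87 pos [0.5277 0.0202 0.173 ] rot [ -90.42    0.16 -125.84] w 0.0219 F [  1.6  -0.2 -10.1] M [-0.06 -0.38 -0.28]
shift units [-0.11  0.23  0.05] turn units [ 0.08 12.53  0.02]
turned 75.16427394094387 [-49.]
```

```bash
python3 - <<'E'
from plant import *
from h import *
a=cv2.resize(cv2.imread("pics/s3.png"),(90,70),interpolation=cv2.INTER_AREA)
b=snapshot("scene")["frame"][170:240,270:360,::-1]
for n,i in(("before",a),("now",b)):
    for c in (36,45,54): print(n,c,i[34:56,c-1:c+2].mean((1,2)).round(0).astype(int).tolist())
s=snapshot("scene")
for z in (.1335,.1385,.1245,.1225):print(z,proj(s,[.530,.0217,z]))
E
python3 st.py
```

```text
before 36 [67, 63, 56, 52, 52, 54, 55, 81, 104, 112, 116, 121, 121, 105, 81, 71, 72, 72, 72, 73, 72, 73]
before 45 [61, 55, 53, 53, 54, 54, 53, 53, 49, 57, 111, 120, 116, 114, 124, 127, 89, 68, 70, 72, 72, 72]
before 54 [51, 50, 53, 54, 68, 77, 89, 109, 116, 119, 119, 114, 97, 79, 70, 69, 70, 72, 72, 71, 71, 72]
now 36 [56, 54, 52, 51, 52, 62, 105, 113, 108, 106, 114, 121, 122, 105, 80, 71, 72, 73, 72, 72, 71, 74]
now 45 [54, 54, 54, 54, 54, 53, 52, 47, 70, 129, 122, 116, 115, 114, 124, 130, 85, 68, 71, 72, 70, 73]
now 54 [52, 50, 61, 67, 84, 95, 110, 113, 115, 119, 118, 114, 97, 77, 69, 70, 72, 71, 72, 73, 71, 71]
0.1335 [314.17967435 203.33036086]
0.1385 [314.19290775 202.24954636]
0.1245 [314.15606058 205.25897455]
0.1225 [314.15084874 205.68464198]
t 19.97 pos [0.528  0.0204 0.1736] rot [ -90.4     0.2  -125.85] w 0.0213 F [-1.   0.5 -6.7] M [-0.02 -0.14 -0.25]
shift units [-0.1   0.26  0.04] turn units [8.000e-02 1.253e+01 1.000e-02]
turned 75.15091419436453 [-49.]
```

The disc's lower edge has risen about 1.4 px (around 6 mm), matching the tool's rise, and the force is relaxing. The cap is free and sliding against seal friction, so I'll keep lifting slowly.

Emit:
{"name": "carry_out", "arguments": {
  "dr": [
    [0,0,0],
    [0,0,0],
    [0,0,0],
    [0,0,0]
  ],
  "delta_pos": [
    [-0.08,-0.03,0.03],
    [0,-0.06,0],
    [0,-0.06,0],
    [0,-0.06,0]
  ],
  "jaw": [-0.7,-0.7,-0.7,-0.7]
}}

```text
time_s: 20.3
tool_pos: [0.5305, 0.0218, 0.1801]
tcp_rot: [-90.3, 0.2, -125.7]
wrist_force: [-0.3, -0.3, -1.1]
gripper_width: 0.0216
```

```bash
python3 st.py
```

```text
t 20.3 pos [0.5305 0.0218 0.1801] rot [ -90.33    0.2  -125.71] w 0.0216 F [-0.3 -0.3 -1.1] M [-0.03 -0.01 -0.01]
shift units [ 0.01  0.52 -0.  ] turn units [7.000e-02 1.255e+01 1.000e-02]
turned 75.2936501797119 [-49.]
```

Emit:
{"name": "carry_out", "arguments": {
  "dr": [
    [0,0,0],
    [0,0,0],
    [0,0,0],
    [0,0,0],
    [0,0,0],
    [0,0,0],
    [0,0,0],
    [0,0,0],
    [0,0,0]
  ],
  "delta_pos": [
    [0,-0.1,0],
    [0,-0.2,0],
    [0,-0.2,0],
    [0,-0.3,0],
    [0,-0.3,0],
    [0,-0.4,0],
    [0,-0.4,0],
    [0,-0.2,0],
    [0,0,0]
  ],
  "jaw": [-0.7,-0.7,-0.7,-0.7,-0.7,-0.7,-0.7,-0.7,-0.7]
}}

```text
time_s: 21.05
tool_pos: [0.5335, 0.0222, 0.2432]
tcp_rot: [-89.9, 0.5, -125.6]
wrist_force: [0.6, -1.1, -1.5]
gripper_width: 0.0218
```

```bash
python3 - <<'E'
from plant import *
from h import *
go(get_obs(),[.512,.276,.235],[-90,0,-126])
E
```

```text
t 21.05 pos [0.5335 0.0222 0.2432] rot [ -89.87    0.52 -125.57] w 0.0218 F [ 0.6 -1.1 -1.5] M [0.01 0.05 0.04]
shift units [-7.75  0.38 -6.61] turn units [-0.02  0.07 -0.09]
```

Emit:
{"name": "carry_out", "arguments": {
  "dr": [
    [0,0,0],
    [0,0,0],
    [0,0,0],
    [0,0,0],
    [0,0,0],
    [0,0,0],
    [0,0,0],
    [0,0,0],
    [0,0,0],
    [0,0,0],
    [0,0,0],
    [0,0,0]
  ],
  "delta_pos": [
    [-0.12,0,-0.1],
    [-0.2,0,-0.17],
    [-0.3,0,-0.25],
    [-0.4,0,-0.34],
    [-0.4,0,-0.34],
    [-0.4,0,-0.34],
    [-0.4,0,-0.34],
    [-0.4,0,-0.34],
    [-0.4,0,-0.34],
    [-0.4,0,-0.34],
    [-0.4,0,-0.34],
    [-0.4,0,-0.34]
  ],
  "jaw": [-0.7,-0.7,-0.7,-0.7,-0.7,-0.7,-0.7,-0.7,-0.7,-0.7,-0.7,-0.7]
}}

```text
time_s: 22.05
tool_pos: [0.5164, 0.1727, 0.2389]
tcp_rot: [-90.4, 0.2, -125.5]
wrist_force: [0.8, -0.2, -0.7]
gripper_width: 0.0215
```

Emit:
{"name": "carry_out", "arguments": {
  "dr": [
    [0,0,0],
    [0,0,0],
    [0,0,0],
    [0,0,0],
    [0,0,0],
    [0,0,0],
    [0,0,0],
    [0,0,0],
    [0,0,0],
    [0,0,0]
  ],
  "delta_pos": [
    [-0.4,0,-0.34],
    [-0.4,0,-0.34],
    [-0.4,0,-0.34],
    [-0.4,0,-0.34],
    [-0.4,0,-0.34],
    [-0.35,0,-0.3],
    [-0.25,0,-0.2],
    [-0.15,0,-0.1],
    [0,0,0],
    [0,0,0]
  ],
  "jaw": [-0.7,-0.7,-0.7,-0.7,-0.7,-0.7,-0.7,-0.7,-0.7,-0.7]
}}

```text
time_s: 22.88
tool_pos: [0.5003, 0.2785, 0.2341]
tcp_rot: [-90.9, -0.2, -124.7]
wrist_force: [-0.5, 0.6, -1.3]
gripper_width: 0.0217
```

```bash
python3 - <<'E'
from plant import *
from h import *
o=get_obs();go(o,[.512,.276,.0635],[-90,0,-126])
s=snapshot("wrist");T=wristT(s,o)
f=s["frame"].astype(int);print(proj(s,[.512,.276,.01],T))
c=[proj(s,np.array([.512+dx,.276+dy,.01]),T) for dx in(-.07,.07) for dy in(-.07,.07)];print(np.array(c).round(0).tolist())
# tray mask: bluish-grey
m=((f[:,:,2]-f[:,:,0])>5)&(f[:,:,1]>110)
m=m.astype(np.uint8)*255
for k in sorted(cv2.findContours(m,cv2.RETR_EXTERNAL,cv2.CHAIN_APPROX_NONE)[0],key=cv2.contourArea)[-3:]:
    print(cv2.contourArea(k),cv2.boundingRect(k),cv2.boxPoints(cv2.minAreaRect(k)).round().tolist())
# the top camera as well
s=snapshot("top");print("top tray centre proj",proj(s,[.512,.276,.01]))
E
```

```text
t 22.88 pos [0.5003 0.2785 0.2341] rot [ -90.93   -0.17 -124.7 ] w 0.0217 F [-0.5  0.6 -1.3] M [-0.02 -0.02 -0.02]
shift units [-0.21  6.82  0.55] turn units [0.15 0.22 0.03]
[331.66372968 173.95356201]
[[318.0, 242.0], [258.0, 160.0], [404.0, 187.0], [347.0, 96.0]]
291.5 (315, 258, 29, 31) [[306.0, 277.0], [332.0, 252.0], [346.0, 267.0], [320.0, 291.0]]
6874.5 (257, 99, 140, 106) [[256.0, 159.0], [345.0, 98.0], [403.0, 184.0], [314.0, 244.0]]
7070.5 (88, 200, 125, 114) [[87.0, 236.0], [165.0, 190.0], [213.0, 272.0], [135.0, 318.0]]
top tray centre proj [216.50587439 196.3111338 ]
```

The tray is where predicted: its box centre is (329.5,171) against (331.7,174). Descending.

Emit:
{"name": "carry_out", "arguments": {
  "dr": [
    [0.07,0.1,0],
    [0.07,0.1,0],
    [0,0,0],
    [0,0,0],
    [0,0,0],
    [0,0,0],
    [0,0,0],
    [0,0,0],
    [0,0,0],
    [0,0,0],
    [0,0,0],
    [0,0,0]
  ],
  "delta_pos": [
    [-0.1,0.1,0.25],
    [-0.1,0.2,0.3],
    [0,0.3,0],
    [0,0.4,0],
    [0,0.5,0],
    [0,0.5,0],
    [0,0.5,0],
    [0,0.5,0],
    [0,0.5,0],
    [0,0.4,0],
    [0,0.3,0],
    [0,0,0]
  ],
  "jaw": [-0.7,-0.7,-0.7,-0.7,-0.7,-0.7,-0.7,-0.7,-0.7,-0.7,-0.7,-0.7]
}}

```text
time_s: 23.98
tool_pos: [0.5168, 0.2662, 0.1161]
tcp_rot: [-90.0, -0.5, -126.6]
wrist_force: [-0.1, -0.9, -0.7]
gripper_width: 0.0215
```

```bash
python3 - <<'E'
from plant import *
from h import *
o=get_obs();go(o,[.512,.276,.072],[-90,0,-126])
E
```

```text
t 23.98 pos [0.5168 0.2662 0.1161] rot [ -89.99   -0.51 -126.63] w 0.0215 F [-0.1 -0.9 -0.7] M [ 0.02  0.03 -0.06]
shift units [-0.22  1.76 -0.39] turn units [-0.   -0.11  0.09]
```

Emit:
{"name": "carry_out", "arguments": {
  "dr": [
    [0,0,0.09],
    [0,0,0],
    [0,0,0],
    [0,0,0],
    [0,0,0],
    [0,0,0],
    [0,0,0]
  ],
  "delta_pos": [
    [-0.1,0.1,-0.2],
    [-0.1,0.3,-0.2],
    [0,0.4,0],
    [0,0.4,0],
    [0,0.3,0],
    [0,0.15,0],
    [0,0,0]
  ],
  "jaw": [-0.7,-0.7,-0.7,-0.7,-0.7,-0.7,-0.7]
}}

```text
time_s: 24.57
tool_pos: [0.5118, 0.2783, 0.0715]
tcp_rot: [-90.0, 0.2, -126.6]
wrist_force: [-0.4, -0.5, -1.6]
gripper_width: 0.0217
```

```bash
python3 - <<'E'
from plant import *
from h import *
o=get_obs();go(o,[.512,.276,.063],[-90,0,-126])
E
```

```text
t 24.57 pos [0.5118 0.2783 0.0715] rot [ -89.95    0.22 -126.59] w 0.0217 F [-0.4 -0.5 -1.6] M [-0.01 -0.01 -0.1 ]
shift units [0.07 0.34 0.06] turn units [-0.01 -0.1  -0.04]
```

Emit:
{"name": "carry_out", "arguments": {
  "dr": [
    [0,0,0],
    [0,0,0],
    [0,0,0],
    [0,0,0]
  ],
  "delta_pos": [
    [0,0.08,0],
    [0,0.07,0],
    [0,0.06,0],
    [0,0.04,0]
  ],
  "jaw": [-0.7,-0.7,-0.7,-0.7]
}}

```text
time_s: 24.9
tool_pos: [0.5125, 0.2784, 0.065]
tcp_rot: [-89.9, 0.3, -126.6]
wrist_force: [0.1, -0.2, -1.4]
gripper_width: 0.0212
```

```bash
python3 - <<'E'
from plant import *
from h import *
o=get_obs();go(o,[.512,.276,.063],[-90,0,-126])
E
```

```text
t 24.9 pos [0.5125 0.2784 0.065 ] rot [ -89.92    0.26 -126.62] w 0.0212 F [ 0.1 -0.2 -1.4] M [-0.   -0.02 -0.04]
shift units [0.09 0.08 0.04] turn units [-0.01 -0.1  -0.04]
```

Emit:
{"name": "carry_out", "arguments": {
  "dr": [
    [0,0,0],
    [0,0,0],
    [0,0,0]
  ],
  "delta_pos": [
    [0,0.04,0],
    [0,0.04,0],
    [0,0,0]
  ],
  "jaw": [-0.7,-0.7,-0.7]
}}

```text
time_s: 25.15
tool_pos: [0.513, 0.2783, 0.0632]
tcp_rot: [-89.9, 0.3, -126.6]
wrist_force: [-1.2, 0.3, -1.2]
gripper_width: 0.0214
```

```bash
python3 - <<'E'
from plant import *
from h import *
o=get_obs();go(o,[.512,.276,.063],[-90,0,-126])
E
```

```text
t 25.15 pos [0.513  0.2783 0.0632] rot [ -89.89    0.31 -126.64] w 0.0214 F [-1.2  0.3 -1.2] M [0.02 0.02 0.05]
shift units [0.1  0.01 0.02] turn units [-0.02 -0.11 -0.05]
```

Emit:
{"name": "carry_out", "arguments": {
  "dr": [
    [0,0,0],
    [0,0,0]
  ],
  "delta_pos": [
    [0,0.04,0],
    [0,0.03,0]
  ],
  "jaw": [-0.7,-0.7]
}}

```text
time_s: 25.32
tool_pos: [0.514, 0.2789, 0.0625]
tcp_rot: [-89.8, 0.4, -126.6]
wrist_force: [-0.3, -1.4, 4.9]
gripper_width: 0.0215
```

```bash
python3 - <<'E'
from plant import *
from h import *
o=get_obs();go(o,[.512,.276,.063],[-90,0,-126])
E
```

```text
t 25.32 pos [0.514  0.2789 0.0625] rot [ -89.83    0.44 -126.65] w 0.0215 F [-0.3 -1.4  4.9] M [-0.06  0.23  0.05]
shift units [ 0.14 -0.02  0.01] turn units [-0.03 -0.11 -0.07]
```

Contact (+4.9 N, at the expected height). Releasing.

Emit:
{"name": "carry_out", "arguments": {
  "dr": [
    [0,0,0],
    [0,0,0],
    [0,0,0],
    [0,0,0],
    [0,0,0],
    [0,0,0]
  ],
  "delta_pos": [
    [0,0,0],
    [0,0,0],
    [0,0,0],
    [0,0,0],
    [0,0,0],
    [0,0,0]
  ],
  "jaw": [-0.6,-0.4,-0.3,-0.1,0.05,0.1],
  "grip_force": 20
}}

```text
time_s: 25.82
tool_pos: [0.5143, 0.2792, 0.063]
tcp_rot: [-89.8, 0.5, -126.6]
wrist_force: [-0.5, -0.4, -0.0]
gripper_width: 0.0465
```

```bash
python3 - <<'E'
from plant import *
from h import *
o=get_obs();go(o,[.512,.276,.063],[-90,0,-126])
E
```

```text
t 25.82 pos [0.5143 0.2792 0.063 ] rot [ -89.8     0.49 -126.64] w 0.0465 F [-0.5 -0.4 -0. ] M [ 0.04  0.03 -0.01]
shift units [ 0.16 -0.    0.  ] turn units [-0.03 -0.11 -0.08]
```

Emit:
{"name": "carry_out", "arguments": {
  "dr": [
    [0,0,0.05],
    [0,0,0],
    [0,0,0],
    [0,0,0],
    [0,0,0],
    [0,0,0],
    [0,0,0],
    [0,0,0],
    [0,0,0],
    [0,0,0]
  ],
  "delta_pos": [
    [0,-0.1,0],
    [0,-0.3,0],
    [0,-0.5,0],
    [0,-0.7,0],
    [0,-0.9,0],
    [0,-1,0],
    [0,-1,0],
    [0,-0.6,0],
    [0,-0.2,0],
    [0,0,0]
  ],
  "jaw": [0.2,0.2,0.2,0.2,0.2,0.2,0.2,0.2,0.2,0.2]
}}

```text
time_s: 26.65
tool_pos: [0.5122, 0.2783, 0.209]
tcp_rot: [-89.7, 1.0, -126.6]
wrist_force: [0.8, 0.4, 0.0]
gripper_width: 0.0514
```

```bash
python3 - <<'E'
from plant import *
from h import *
o=get_obs();go(o,[.512,.276,.2],[-90,0,-126])
s=snapshot("wrist");T=wristT(s,o);cv2.imwrite("pics/wf.png",s["frame"][:,:,::-1])
f=s["frame"]
m=(f.max(2)<60).astype(np.uint8)*255; m[290:]=0
m=cv2.morphologyEx(m,cv2.MORPH_OPEN,np.ones((3,3)))
for k in sorted(cv2.findContours(m,cv2.RETR_EXTERNAL,cv2.CHAIN_APPROX_NONE)[0],key=cv2.contourArea)[-4:]:
    (x,y),r=cv2.minEnclosingCircle(k);print(cv2.contourArea(k),x,y,r)
print("pred disc",proj(s,[.514,.2785,.0295],T),"bar",proj(s,[.514,.2785,.0805],T))
c=proj(s,[.514,.2785,.0295],T).astype(int);print(c)
# cap disc + tab in scene/top: dark discs
for n in("top","scene"):
    s=snapshot(n);f=s["frame"];p=proj(s,[.514,.2785,.0295]);q=proj(s,[.53,.0217,.1225])
    u,v=p.astype(int);m=(f[v-25:v+25,u-25:u+25].max(2)<60).astype(np.uint8)*255
    for k in sorted(cv2.findContours(m,cv2.RETR_EXTERNAL,cv2.CHAIN_APPROX_NONE)[0],key=cv2.contourArea)[-1:]:
        (x,y),(w,h),a=cv2.fitEllipse(k);print(n,"pred",p.round(1),"got",x+u-25,y+v-25,w,h,a)
        print("  world",onz(s,x+u-25,y+v-25,.0295))
    r=f[v-14:v+14:2,u-12:u+13:2].mean(2).astype(int);print(r)
    cv2.imwrite(f"pics/{n}f.png",f[:,:,::-1])
E
```

```text
t 26.65 pos [0.5122 0.2783 0.209 ] rot [ -89.73    0.97 -126.56] w 0.0514 F [0.8 0.4 0. ] M [ 0.01  0.05 -0.03]
shift units [0.09 0.36 0.05] turn units [-0.05 -0.09 -0.16]
1696.0 436.0 271.9651184082031 52.822322845458984
1731.0 320.9150085449219 183.6376495361328 28.18427276611328
2065.5 213.0 263.0 63.561092376708984
5045.5 189.70205688476562 65.39041137695312 99.33556365966797
pred disc [321.10488785 186.19700677] bar [321.496801   195.93272093]
[321 186]
top pred [213.9 194.4] got 203.54090118408203 195.95028686523438 38.335968017578125 53.518470764160156 171.6737060546875
  world [0.50978519 0.30823079 0.0295    ]
[[158 159 160 161 100  88  90  87  89  95 133 155 160]
 [160 159 161 156  95  87  82  89  83  87  90 103 156]
 [159 159 149  91  69  36  28  28  32  40  80  88 130]
 [143 160 100  58  55  68  13  21  27  28  33  68 105]
 [ 78 153  66  45 143 159  37  43  34  25  26  32  84]
 [ 29  73  42 129 171 118  50 134 122  35  27  30  40]
 [ 30  24  84 168 136 150 121 116  90  35  31  27  25]
 [ 30  28  53 115  96 119 152  76  30  28  30  26  37]
 [ 26  26  24  23  84 115 123  30  31  28  26  27  38]
 [ 31  27  25  23  78 138  54  29  29  26  31  30  81]
 [ 34  30  24  29  30  40  25  24  29  27  33  35 125]
 [ 28  27  33  31  26  23  28  33  33  29  39 117 161]
 [ 32  21  29  27  32  25  26  28  41  61 119 159 161]
 [ 32  32  32  30  30  24  27  63 138 158 163 162 161]]Traceback (most recent call last):
  File "<stdin>", line 17, in <module>
cv2.error: OpenCV(4.12.0) /io/opencv/modules/imgproc/src/shapedescr.cpp:361: error: (-201:Incorrect size of input array) There should be at least 5 points to fit the ellipse in function 'fitEllipseNoDirect'
```

The wrist view finds the black disc at (321,184), radius 28 px. The prediction for it standing upright on the tray floor was (321,186), 28 px. The gripper is clear, so I'm handing in.

```bash
python3 -c "
from plant import *
print(finish_job())"
```

```text
the job is handed in; nothing more can be done
None
```

The cap is off the blue tank and standing upright near the middle of the steel tray. I handed the job in at about 27 s with the gripper well clear above it.

- **Tab:** I flipped the tab by pinching the bar's end faces, but the first swing stopped at about 82°. My second grip, across the tab, caught its tooth and pushed it the rest of the way, to within about 1 mm of upright. I regripped the bar's ends before turning.
- **Unscrewing:** I turned the cap counter-clockwise at 70 N. It climbed from about 40° and popped up at about 63–66°. At about 77–78° the torque rose to 0.77 N m, which I took as the stop, and I eased off from there.
- **Lift:** Early upward nudges, 1–2 mm of commanded lift each before and after the stop, met 5 to 10 N of resistance. I took this for seal friction, because the cap had already popped and was visibly rising. I can't rule out that the thread still held slightly at about 68°. It then came free with only its own weight on the wrist.
- **Placing:** It touched down on the tray with about 5 N.

**Last checks:** The wrist camera found the cap's disc within 3 px of the predicted upright position and at the right size. The automatic disc fit in the top view was spoiled by a shadow, and the same script failed on the scene view, so neither confirmed the placing. I had used up the viewable pictures, so I didn't see the final state, and I didn't re-check the other objects. The wrist forces gave no sign of touching anything else.

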